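# Fetch the salt shaker from behind the other condiments

## Robot

A 6-joint arm with a two-finger parallel gripper is mounted at the origin on a cart in front of the work surface, level with it; the furniture and walls round the work are solid. World frame = base frame: x ahead of the robot, y to its left, z up, the work surface at z = 0. Lengths are in mm, angles in rad, forces in N, time in s.
With the tool pointing down it reaches from about 350 to 975 mm from the base axis. Payload 7.1 kg.
Tool frame: the origin (TCP) lies midway between the tips of the shut fingers; the grasp point (between the pads) lies 19 mm behind it; z points along the fingers, y is the line along which they close (so a half turn about z gives the same grasp; the last joint's range is limited). The gripper opens to 88 mm and grips with 3 to 60 N. Pads are 20 mm wide; open, the fingers measure 115 mm over their backs; the gripper's body (75 mm by 178 mm) begins 61 mm behind the grasp point.
Start: joints at [1.324, 0.423, 1.63, -0, 1.089, -0.019], TCP at [141.116, 608.844, 222.675] pointing down, gripper open.
Joint ranges: [-3, 3], [-0.9, 2.11], [0.09, 2.58], [-1.31, 4.45], [0.11, 2.69], [-2.54, 2.54]. Speed limits (rad/s): [2.39, 2.39, 3.01, 3.14, 3.14, 3.14].

## Interface

Orientations are given as a rotation vector (axis times angle).
In Python, from workcell import status, eyes, ticket gives the robot as it stands.
- The arm moves only by the shell command python3 -m jog 'ROWS' [OPENING]. ROWS is a JSON list of rows, 1 to 5 of them, each written [[dx, dy, dz], [rx, ry, rz]]: dx, dy, dz in shares of 0.75 m (1.0 is 0.75 m), then a rotation vector rx, ry, rz in a scale on which 1.0 is pi/2 rad; each row shifts and turns the commanded pose from where the row before left it, along the tool's axes as they then stand; what a row does not reach is not made up. A row lasts 1/12 s, in which the tool goes at most 41.7 mm and 0.125 rad, less where a joint would pass 70% of its speed; a pose out of reach is approached as far as the arm can. OPENING is the finger opening in mm, set as the command begins (- or left out keeps the last). The fingers move at their own pace and stop on an object; the grip force is fixed at half the most. Time passes only in rows, so rows that do not move let the fingers close. It prints the time, the measured TCP pose, the force, the opening and the grip force at its end. Input that does not fit is refused with a message, and nothing moves.
- status.get_obs(): the state, without advancing time (a new reading comes with each control period).
- eyes.get_image(name): name is "side" or "top" or "wrist"; returns a dict with "img" (480x640x3 uint8, red, green, blue), "range_z" (480x640 float32, mm along the optical axis (not along the pixel's ray), 0 where there is no reading), "fx", "fy", "cx", "cy" (pixels), "k1" (the pictures are not rectified: a ray, as slopes to the right and down, at radius r is drawn at 1 + k1 r^2 times it, then the intrinsics apply), "R" (3x3) and "t" (3): a world point X has camera coordinates R X + t. Camera axes: x right, y down, z forward; pixel columns grow to the right and rows downward; lengths in mm; the calibration is good to about 2 mm. A picture is of the moment at which its call begins.
- ticket.close_job(): hands the job in; it is judged then, once.
The state is a dict: "t": time; "qpos": joint angles; "qvel": joint speeds; "joint_torque": joint torques, N m; "ee_pos": TCP position; "orientation": TCP orientation; "ft_force": force on the tool from outside, world axes, zero at the start; "moment": the same for the moment, N m; "width": finger opening in mm; "grasp_force": force on a finger pad.
Only numpy, scipy, OpenCV 4.12 (cv2) and the standard library are available. Lean on these libraries where they do the work, as an engineer would, in place of code of your own. Each camera call takes 0.05 s, during which the arm holds its last target. There are 200 camera calls.

## Task

The table stand lacks its salt shaker, which stands hemmed in at the middle of the back row of the wooden caddy. First lift the pepper mill, the steel dredger and the spice jar out of the caddy and stand all three on the bamboo tray; then take out the salt shaker and stand it in the free ring of the table stand; last, put the three back, each into the caddy pocket it came from. Keep all of them upright throughout, and leave the other shaker in the stand and the mug where they are.

Things in the scene. Friction and masses are not known exactly. Their poses are not given: they have to be found in the camera images.
- salt_shaker: Glass salt shaker with a domed metal cap: round, 44 mm across up to 74 mm height, 34 mm above that, 90 mm tall, about 0.1 kg. Stands upright in the middle pocket of the caddy's back row. Origin: centre of its underside; z up.
- pepper_mill: Turned wooden pepper mill, round, 170 mm tall, 58 mm across at most; its head, 123 to 159 mm above the foot, is 49 mm across, with a small steel knob on top; the head does not turn. About 0.18 kg. Starts upright in one of three caddy pockets, back left, back right or front middle (which one changes). Origin: centre of its underside.
- dredger: Stainless-steel flour dredger (shaker): a straight can 57 mm across to 97 mm height, a 59 mm wide domed cap with small holes above that, 130 mm tall, about 0.2 kg. Starts upright in another of those three pockets. Origin: centre of its underside; z up.
- spice_jar: Spice jar: round glass body 42 to 45 mm across with a red 44 mm cap from 85 mm up, 106 mm tall, about 0.11 kg. Starts upright in the last of those three pockets. Origin: centre of its underside; z up.
- caddy: Fixed wooden caddy 152 (x) by 216 mm (y), two rows of three pockets. Origin: centre of underside; +x to its back row, +y to its left; floor at 6 mm, dividers 40, front and back walls 42, end walls 54 mm high. Pocket centres (mm): back (36, 67), (36, -67), 68 by 70; back middle (36, 0), 68 by 56; front middle (-36, 0), 68 by 68; front corners (-36, 70), with a low bowl, and (-36, -70), empty.
- bamboo_tray: Fixed bamboo tray on the cooktop, the side area to clear things onto: 186 mm (its x) by 286 mm (its y), inner floor 170 by 270 mm, 7 mm above its origin, rim 22 mm high. Empty. Origin: centre of its underside (on the cooktop glass, z = 6 mm).
- stand: Fixed table stand for two shakers: dark oval wooden foot 164 (x) by 84 mm, 10 mm thick, with two wire rings 55 mm across inside, tops 44 mm above the underside. Origin: centre of its underside. Free ring: centre at x = -40 mm, y = 0 in its frame (towards the robot); the ring at x = +40 mm holds the pepper shaker. A seated shaker stands on the foot, 10 mm above the origin.
- pepper_shaker: Glass shaker, twin of the salt shaker (44 mm across, 90 mm tall), already in the far ring of the stand; leave it there. Origin: centre of its underside.
- mug_a: White mug, 84 mm across, 91 mm tall, standing on the worktop at the back left; a bystander, not to be moved. Origin: centre of the underside of mug and handle together.
Things that resemble listed ones, but are neither listed nor needed, are in the scene too. What is shaped like the dredger but turquoise is not meant.

How it is judged:
By the outcome, as a careful person would: the job done as asked, in the order asked, and still so for the second after the job is handed in, with the robot touching nothing.
It also fails if it takes over 149 s, if anything falls off the work surface, if the arm or the gripper's body presses on something with over 40 N, if the wrist force passes 120 N, or if a joint passes its speed limit or range.

## Working session

There is one attempt and no reset: what is moved stays moved. The work goes in short steps, Python scripts to look and compute and a shell command to move; the robot and the scene stay as the last step left them, time stands still between calls to the robot, and variables do not carry over. Pictures are saved under pics/ and viewed, at most 14 in all, crops included, and the job is handed in when it is done.

```bash
ls; mkdir -p pics; cat > h.py <<'E'
import numpy as np, cv2
from workcell import status, eyes
def K(c): return np.array([[c['fx'],0,c['cx']],[0,c['fy'],c['cy']],[0,0,1.]])
def ray(c,u,v):
    d=np.array([(u-c['cx'])/c['fx'],(v-c['cy'])/c['fy']]); s=d.copy()
    for _ in range(20): s=d/(1+c['k1']*(s@s))
    R=np.array(c['R']);t=np.array(c['t'])
    return -R.T@t, R.T@np.array([s[0],s[1],1.])
def onz(c,u,v,z):
    o,d=ray(c,u,v); return o+d*(z-o[2])/d[2]
def pt(c,u,v):
    o,d=ray(c,u,v); return o+d*c['range_z'][int(v),int(u)]
def cloud(c):
    v,u=np.mgrid[0:480,0:640]
    dx=(u-c['cx'])/c['fx'];dy=(v-c['cy'])/c['fy'];sx,sy=dx,dy
    for _ in range(20):
        f=1+c['k1']*(sx**2+sy**2); sx,sy=dx/f,dy/f
    P=np.stack([sx,sy,np.ones_like(sx)],-1)*c['range_z'][...,None]
    return (P-np.array(c['t']))@np.array(c['R'])
def proj(c,X):
    p=np.array(c['R'])@np.array(X)+np.array(c['t']); s=p[:2]/p[2]; s=s*(1+c['k1']*(s@s))
    return s[0]*c['fx']+c['cx'], s[1]*c['fy']+c['cy']
def save(c,n): cv2.imwrite('pics/'+n,c['img'][:,:,::-1])
E
python3 - <<'E'
from h import *
import pickle
for n in('top','side'):
    c=eyes.get_image(n); save(c,n+'0.png'); pickle.dump(c,open(n+'0.pkl','wb'))
    R=np.array(c['R']);print(n,-R.T@np.array(c['t']),R[2],c['k1'],c['fx'])
print(status.get_obs())
E
```

```text
pics
top [ 414.42687219   74.9261192  1036.04201473] [ 0.08632995  0.00589999 -0.99624913] -0.05464903552129219 455.8806340735007
side [-523.91936051 -933.74990833  810.02339068] [ 0.60988112  0.63389566 -0.47562728] -0.17463519241398673 616.2875000645952
{'t': 0.1, 'qpos': array([ 1.32403335e+00,  4.23789037e-01,  1.63059643e+00, -2.82812186e-05,
        1.08858340e+00, -1.89949000e-02]), 'qvel': array([-4.81792190e-04, -2.43348816e-03, -2.17004784e-05, -8.33965194e-04,
        6.71115107e-04, -1.19818178e-03]), 'joint_torque': array([-3.18566181e-04, -5.45611346e+01, -2.74326289e+01,  6.45161723e-02,
        1.88084564e-02, -2.73510750e-05]), 'ee_pos': array([140.98622783, 608.38418788, 221.97078911]), 'orientation': array([-3.56965919e-01, -3.12108723e+00,  2.14780212e-03]), 'ft_force': array([-0.6717467 , -0.18697017, -0.56632279]), 'moment': array([-0.0607299 ,  0.04442957, -0.0154943 ]), 'grasp_force': 0.0, 'width': 88.1562409644627}
```

View pics/top0.png

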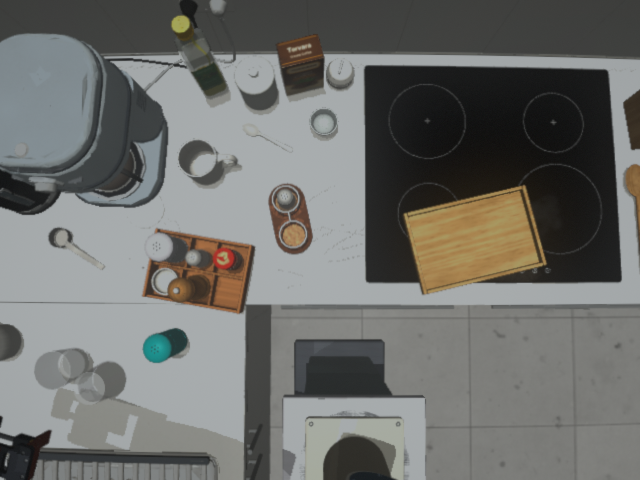

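View pics/side0.png

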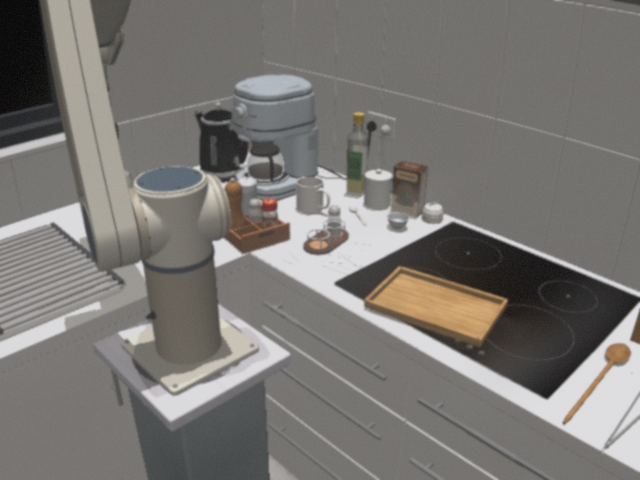

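Top view: dredger candidates are the steel one at about (165,247) in the caddy and the turquoise one at (158,347), which is the decoy. Salt is at (193,257), with a twin at (285,197) in the stand's far ring. The jar's red cap is at (226,258) and the wooden mill at (180,290) in the front-middle pocket. The free ring is at (293,235) and the tray at (475,240). I'll measure these and confirm with an enlarged crop.

```bash
python3 - <<'E'
from h import *
import pickle
c=pickle.load(open('top0.pkl','rb')); P=cloud(c)
a=c['img'][215:325,130:270,::-1]; b=c['img'][170:265,250:330,::-1]
A=cv2.resize(a,None,fx=4,fy=4,interpolation=2); B=cv2.resize(b,None,fx=4,fy=4,interpolation=2)
o=np.zeros((440,560+240,3),np.uint8); o[:,:560]=A; B=cv2.resize(B,(240,285)); o[:285,560:]=B
cv2.imwrite('pics/crop0.png',o)
for n,(u,v) in dict(dredger=(165,247),salt=(193,257),jar=(226,258),mill=(180,290),pepper=(285,197),ring=(293,235),tray=(475,240),turq=(158,347),mug=(198,160)).items(): print(n,P[v,u].round(1))
# top-cap pixels
def blob(u0,v0,zlo,zhi,r=16):
    v,u=np.mgrid[0:480,0:640]; m=(abs(u-u0)<r)&(abs(v-v0)<r)&(P[...,2]>zlo)&(P[...,2]<zhi)
    q=P[m]; 
    if len(q)<5: return None
    (x,y),rad=cv2.minEnclosingCircle(q[:,:2].astype(np.float32)); return len(q),q[:,:2].mean(0).round(1),np.round((x,y,rad),1),q[:,2].max().round(1),((q[:,:2].max(0)+q[:,:2].min(0))/2).round(1)
print('dredger',blob(160,245,100,150)); print('salt',blob(193,257,78,105,12));print('jar',blob(226,258,85,125));print('mill',blob(180,288,125,190,14))
print('pepper',blob(285,197,70,110,14))
# tray/stand/caddy contours
hsv=cv2.cvtColor(c['img'],cv2.COLOR_RGB2HSV)
def rect(m,z):
    cs,_=cv2.findContours(m.astype(np.uint8),0,2); k=max(cs,key=cv2.contourArea)
    q=np.array([onz(c,*p[0],z)[:2] for p in k],np.float32); r=cv2.minAreaRect(q); return r,cv2.boxPoints(r).round(1).tolist()
z=P[...,2]; v,u=np.mgrid[0:480,0:640]
w=(u>390)&(u<560)&(v>170)&(v<310); print('tray',rect(w&(hsv[...,1]>80)&(hsv[...,2]>60),25))
w=(u>255)&(u<325)&(v>170)&(v<265); print('stand',rect(w&(hsv[...,1]>60),8))
w=(u>135)&(u<262)&(v>222)&(v<318); print('caddy',rect(w&(hsv[...,1]>70)&(z<70),42))
for n,(uu,vv) in dict(trayc=(475,240)).items():print(P[vv,uu])
E
```

```text
dredger [476.  386.6 130. ]
salt [457.6 338.2  97.8]
jar [455.2 266.3 112.7]
mill [391.2 343.8 162.2]
pepper [583.2 148.5  99.7]
ring [512.  136.3  13.3]
tray [ 501.9 -275.2   13.4]
turq [277.6 395.1 129.8]
mug [686.4 358.4   7.5]
dredger (702, array([476.5, 397.7]), array([477.1, 402.6,  30. ]), np.float64(139.8), array([477.7, 402. ]))
salt (194, array([458.1, 340.6]), array([458.3, 342.9,  16.9]), np.float64(98.3), array([458.3, 343.5]))
jar (389, array([455.1, 270.8]), array([455. , 272.6,  22.3]), np.float64(116.2), array([455.1, 272.1]))
mill (549, array([393. , 344.5]), array([392.2, 349. ,  25.3]), np.float64(177.8), array([392.8, 348.9]))
pepper (218, array([584. , 149.8]), array([585.9, 150.8,  17.2]), np.float64(101.4), array([585.9, 150.4]))
tray (((503.5348815917969, -270.9036865234375), (189.10684204101562, 290.7851257324219), 13.499615669250488), [[377.70001220703125, -151.60000610351562], [445.5, -434.3999938964844], [629.4000244140625, -390.20001220703125], [561.5, -107.5]])
stand (((548.4111938476562, 143.387451171875), (154.1587677001953, 81.80416107177734), 12.302413940429688), [[464.3999938964844, 166.89999389648438], [481.79998779296875, 87.0], [632.4000244140625, 119.80000305175781], [615.0, 199.8000030517578]])
caddy (((430.5972595214844, 342.9894104003906), (221.90858459472656, 150.94613647460938), 80.41964721679688), [[337.70001220703125, 246.10000610351562], [486.6000061035156, 221.0], [523.5, 439.79998779296875], [374.6000061035156, 465.0]])
[ 501.94470635 -275.18499411   13.44222742]
```

View pics/crop0.png

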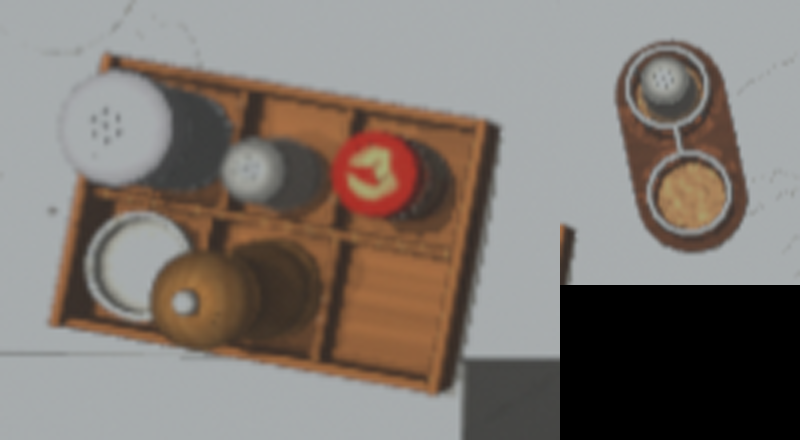

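The crop confirms it: steel dredger back left, salt back middle, red-capped jar back right and mill front middle. The stand's near ring is empty except for a cork-coloured foot. The measurements agree with the caddy, stand and tray geometry to within a few mm. Next I check clearance to the coffee machine and work out the first deltas.

```bash
cat >> h.py <<'E'
from scipy.spatial.transform import Rotation as Ro
def delta(target,psi=-9.6):
    o=status.get_obs(); R=Ro.from_rotvec(o['orientation']).as_matrix(); p=np.array(o['ee_pos'])
    ps=np.degrees(np.arctan2(R[1,1],R[0,1])); a=np.radians(psi); y=np.array([np.cos(a),np.sin(a),0]); x=np.array([-y[1],y[0],0])
    d=np.array(target)-p
    print('pos',p.round(1),'psi',ps.round(2),'tilt',np.degrees(np.arccos(-R[2,2])).round(2),'turn z',np.radians(ps-psi).round(3),'| after turn dx %.1f dy %.1f dz %.1f'%(d@x,d@y,-d[2]))
E
cat > d.py <<'E'
import sys; from h import *
delta([float(v) for v in sys.argv[1:4]],*[float(v) for v in sys.argv[4:5]])
E
python3 - <<'E'
from h import *
import pickle
c=pickle.load(open('top0.pkl','rb')); P=cloud(c)
m=(P[...,2]>120)&(P[...,0]>510)&(P[...,0]<900)&(P[...,1]>250)&(P[...,1]<560)
for x in range(510,700,20):
    q=P[m&(P[...,0]>=x)&(P[...,0]<x+20)]; print(x,len(q),q[:,1].min().round() if len(q) else '',q[:,2].max().round() if len(q) else '')
print('ring',onz(c,293.3,234.3,44))
E
python3 d.py 392.5 349 260
```

```text
510 0  
530 0  
550 169 528.0 302.0
570 1466 464.0 352.0
590 1616 443.0 364.0
610 1579 433.0 365.0
630 1460 429.0 362.0
650 1389 427.0 362.0
670 1389 425.0 363.0
690 1380 424.0 362.0
ring [510.65472165 133.83093449  44.        ]
pos [141.  608.4 222. ] psi 76.95 tilt 0.08 turn z 1.511 | after turn dx -213.8 dy 291.2 dz -38.0
```

Careful with the scale: shifts go in shares of 0.75 m and turns go in shares of pi/2 rad. That gives: -10 mm / 750 = -0.0133, -8 mm / 750 = -0.0107, 0.12 rad / 1.5708 = 0.0764.

```bash
python3 -m jog '[[[0, 0, -0.0133], [0, 0, 0.0764]], [[0, 0, -0.0133], [0, 0, 0.0764]], [[0, 0, -0.0133], [0, 0, 0.0764]], [[0, 0, -0.0107], [0, 0, 0.0764]], [[0, 0, 0], [0, 0, 0.0764]]]' 88; python3 -m jog '[[[0, 0, 0], [0, 0, 0.0764]], [[0, 0, 0], [0, 0, 0.0764]], [[0, 0, 0], [0, 0, 0.0764]], [[0, 0, 0], [0, 0, 0.0764]], [[0, 0, 0], [0, 0, 0.0764]]]';python3 -m jog '[[[0, 0, 0], [0, 0, 0.0764]], [[0, 0, 0], [0, 0, 0.0764]], [[0, 0, 0], [0, 0, 0.0446]], [[0, 0, 0], [0, 0, 0]]]'; python3 d.py 392.5 349 260
```

```text
t: 0.52
ee_pos: [141.3, 609.5, 262.1]
orientation: [-1.272, -2.872, -0.003]
ft_force: [0.2, -1.2, -0.4]
width: 88.1
grasp_force: 0.0
t: 0.93
ee_pos: [141.0, 608.5, 260.2]
orientation: [2.064, 2.368, -0.001]
ft_force: [-0.1, 0.1, 0.2]
width: 88.2
grasp_force: 0.0
t: 1.27
ee_pos: [141.1, 608.6, 260.2]
orientation: [2.401, 2.025, -0.001]
ft_force: [-0.2, 1.7, -0.2]
width: 87.4
grasp_force: 0.0
pos [141.1 608.6 260.2] psi -9.71 tilt 0.05 turn z -0.002 | after turn dx -214.0 dy 291.2 dz 0.2
```

To row units: 32 mm / 750 = 0.0427, -24 mm / 750 = -0.032.

```bash
python3 -m jog '[[[-0.032, 0.0427, 0], [0, 0, 0]], [[-0.032, 0.0427, 0], [0, 0, 0]], [[-0.032, 0.0427, 0], [0, 0, 0]], [[-0.032, 0.0427, 0], [0, 0, 0]], [[-0.032, 0.0427, 0], [0, 0, 0]]]'; python3 -m jog '[[[-0.032, 0.0427, 0], [0, 0, 0]], [[-0.032, 0.0427, 0], [0, 0, 0]], [[-0.032, 0.0427, 0], [0, 0, 0]], [[-0.0293, 0.0467, 0], [0, 0, 0]], [[0, 0, 0], [0, 0, 0]]]'; python3 d.py 392.5 349 128; python3 - <<'E'
from h import *
c=eyes.get_image('wrist'); save(c,'w1.png'); P=cloud(c)
import numpy as np
z=P[...,2]; m=(z>128)&(z<170)&(c['range_z']>0)&(np.hypot(P[...,0]-392,P[...,1]-349)<45)
q=P[m]; print(len(q),cv2.minEnclosingCircle(q[:,:2].astype(np.float32)))
m=(z>90)&(z<140)&(c['range_z']>0)&(np.hypot(P[...,0]-477,P[...,1]-402)<45)
q=P[m]; print(len(q),q[:,2].max() if len(q) else 0,cv2.minEnclosingCircle(q[:,:2].astype(np.float32)))
E
```

```text
t: 1.68
ee_pos: [279.7, 462.4, 260.5]
orientation: [2.395, 2.032, -0.0]
ft_force: [-0.6, 0.1, 0.8]
width: 88.0
grasp_force: 0.0
t: 2.1
ee_pos: [396.5, 345.3, 260.7]
orientation: [2.4, 2.024, 0.001]
ft_force: [-1.4, -0.6, 0.4]
width: 87.6
grasp_force: 0.0
pos [396.5 345.3 260.7] psi -9.71 tilt 0.11 turn z -0.002 | after turn dx 3.0 dy -4.6 dz 132.7
3700 ((392.11956787109375, 351.9663391113281), 24.836679458618164)
5679 137.4305075126035 ((477.707275390625, 404.2145690917969), 29.624061584472656)
```

To row units: 30 mm / 750 = 0.04.

```bash
python3 -m jog '[[[0, 0, 0], [0, 0, 0]]]'; python3 d.py 392.3 351 128; python3 -m jog '[[[0, 0, 0.04], [0, 0, 0]], [[0, 0, 0.04], [0, 0, 0]], [[0, 0, 0.04], [0, 0, 0]], [[0, 0, 0], [0, 0, 0]]]';  python3 d.py 392.3 351 128
```

```text
t: 2.23
ee_pos: [392.8, 348.9, 260.5]
orientation: [-2.399, -2.027, 0.001]
ft_force: [-0.8, 0.0, 0.3]
width: 88.1
grasp_force: 0.0
pos [392.8 348.9 260.5] psi -9.6 tilt 0.03 turn z -0.0 | after turn dx 2.0 dy -0.8 dz 132.5
t: 2.57
ee_pos: [388.5, 348.2, 165.8]
orientation: [-2.395, -2.032, 0.015]
ft_force: [-0.8, -0.5, -0.9]
width: 87.9
grasp_force: 0.0
pos [388.5 348.2 165.8] psi -9.38 tilt 0.53 turn z 0.004 | after turn dx 3.4 dy 3.3 dz 37.8
```

To row units: 20 mm / 750 = 0.0267, 15 mm / 750 = 0.02.

```bash
python3 -m jog '[[[0.0013, -0.0007, 0.0267], [0, 0, 0]], [[0.0013, 0, 0.02], [0, 0, 0]], [[0, 0, 0.01], [0, 0, 0]], [[0, 0, 0], [0, 0, 0]], [[0, 0, 0], [0, 0, 0]]]';  python3 d.py 392.3 351 128; python3 -m jog '[[[0, 0, 0], [0, 0, 0]], [[0, 0, 0], [0, 0, 0]], [[0, 0, 0], [0, 0, 0]], [[0, 0, 0], [0, 0, 0]], [[0, 0, 0], [0, 0, 0]]]' 40;python3 -m jog '[[[0, 0, 0], [0, 0, 0]], [[0, 0, 0], [0, 0, 0]], [[0, 0, 0], [0, 0, 0]]]'
```

```text
t: 2.98
ee_pos: [392.2, 352.3, 129.0]
orientation: [-2.398, -2.03, -0.0]
ft_force: [-0.0, 0.1, -0.3]
width: 87.5
grasp_force: 0.0
pos [392.2 352.3 129. ] psi -9.49 tilt 0.02 turn z 0.002 | after turn dx -1.2 dy 0.3 dz 1.0
t: 3.4
ee_pos: [392.6, 351.6, 128.6]
orientation: [2.399, 2.028, 0.001]
ft_force: [0.1, -0.1, 0.2]
width: 57.7
grasp_force: 0.0
t: 3.65
ee_pos: [392.4, 351.6, 128.3]
orientation: [-2.399, -2.028, -0.0]
ft_force: [-1.2, 0.1, 1.6]
width: 47.0
grasp_force: 30.0
```

To row units: -35 mm / 750 = -0.0467, -30 mm / 750 = -0.04.

```bash
python3 -m jog '[[[0, 0, -0.0133], [0, 0, 0]], [[0, 0, -0.04], [0, 0, 0]], [[0, 0, -0.0467], [0, 0, 0]], [[0, 0, -0.0467], [0, 0, 0]], [[0, 0, -0.0467], [0, 0, 0]]]';  python3 -m jog '[[[0, 0, -0.0067], [0, 0, 0]], [[0, 0, 0], [0, 0, 0]], [[0, 0, 0], [0, 0, 0]]]'; python3 d.py 523.3 -353.5 278; python3 - <<'E'
from h import *
c=eyes.get_image('side'); save(c,'s1.png')
E
```

```text
t: 4.07
ee_pos: [391.9, 351.0, 275.0]
orientation: [2.399, 2.028, -0.001]
ft_force: [0.4, -0.1, -1.2]
width: 46.8
grasp_force: 30.0
t: 4.32
ee_pos: [391.9, 351.1, 277.8]
orientation: [2.399, 2.028, -0.001]
ft_force: [-0.2, -0.7, -2.6]
width: 47.6
grasp_force: 30.0
pos [391.9 351.1 277.8] psi -9.57 tilt 0.03 turn z 0.001 | after turn dx -672.8 dy 247.1 dz -0.2
```

View pics/s1.png

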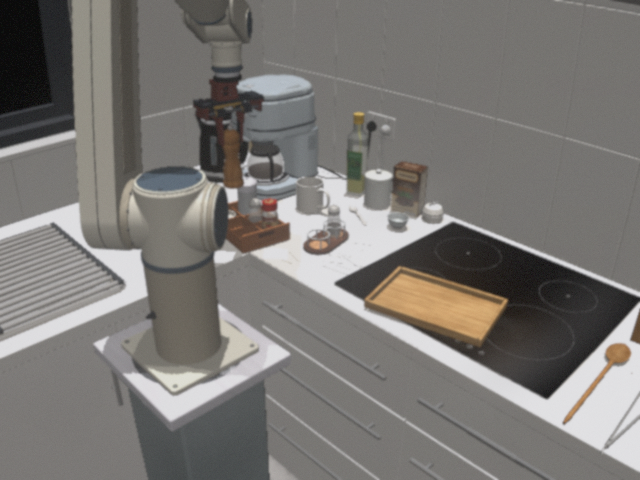

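The mill hangs upright in the gripper at about (232,160), clear of the caddy. Now moving it to the tray.

To row units: -36 mm / 750 = -0.048, -28 mm / 750 = -0.0373.

```bash
python3 -m jog '[[[-0.02, 0.008, 0], [0, 0, 0]], [[-0.0373, 0.0133, 0], [0, 0, 0]], [[-0.048, 0.0173, 0], [0, 0, 0]], [[-0.048, 0.0173, 0], [0, 0, 0]], [[-0.048, 0.0173, 0], [0, 0, 0]]]'; python3 -m jog '[[[-0.048, 0.0173, 0], [0, 0, 0]], [[-0.048, 0.0173, 0], [0, 0, 0]], [[-0.048, 0.0173, 0], [0, 0, 0]], [[-0.048, 0.0173, 0], [0, 0, 0]], [[-0.048, 0.0173, 0], [0, 0, 0]]]'; python3 -m jog '[[[-0.048, 0.0173, 0], [0, 0, 0]], [[-0.048, 0.0173, 0], [0, 0, 0]], [[-0.048, 0.0173, 0], [0, 0, 0]], [[-0.048, 0.0173, 0], [0, 0, 0]], [[-0.048, 0.0173, 0], [0, 0, 0]]]'; python3 -m jog '[[[-0.048, 0.0173, 0], [0, 0, 0]], [[-0.048, 0.0173, 0], [0, 0, 0]], [[-0.04, 0.0187, 0], [0, 0, 0]], [[-0.0267, 0.012, 0], [0, 0, 0]], [[0, 0, 0], [0, 0, 0]]]'; python3 -m jog '[[[0, 0, 0], [0, 0, 0]], [[0, 0, 0], [0, 0, 0]], [[0, 0, 0], [0, 0, 0]]]'; python3 d.py 523.3 -353.5 137
```

```text
t: 4.78
ee_pos: [420.1, 191.6, 275.9]
orientation: [-2.397, -2.029, 0.007]
ft_force: [0.7, -0.5, -1.8]
width: 46.9
grasp_force: 30.0
t: 5.2
ee_pos: [454.3, 3.3, 276.2]
orientation: [-2.397, -2.027, 0.005]
ft_force: [0.9, 0.7, -1.7]
width: 47.4
grasp_force: 30.0
t: 5.62
ee_pos: [488.5, -184.7, 275.8]
orientation: [-2.396, -2.026, 0.003]
ft_force: [0.5, -0.2, -1.4]
width: 47.2
grasp_force: 30.0
t: 6.03
ee_pos: [517.5, -315.1, 275.2]
orientation: [-2.4, -2.023, 0.003]
ft_force: [-1.0, 0.8, -2.2]
width: 47.0
grasp_force: 30.0
t: 6.28
ee_pos: [517.2, -310.2, 277.0]
orientation: [-2.396, -2.028, 0.001]
ft_force: [-0.2, -0.7, -2.0]
width: 47.3
grasp_force: 30.0
pos [ 517.2 -310.2  277. ] psi -9.52 tilt 0.15 turn z 0.001 | after turn dx -41.7 dy 13.3 dz 140.0
```

To row units: 35 mm / 750 = 0.0467, 25 mm / 750 = 0.0333.

```bash
python3 -m jog '[[[-0.0267, 0.0093, 0], [0, 0, 0]], [[-0.028, 0.008, 0.02], [0, 0, 0]], [[0, 0, 0.0467], [0, 0, 0]], [[0, 0, 0.0467], [0, 0, 0]], [[0, 0, 0.0333], [0, 0, 0]]]'; python3 -m jog '[[[0, 0, 0.02], [0, 0, 0]], [[0, 0, 0.0107], [0, 0, 0]], [[0, 0, 0], [0, 0, 0]], [[0, 0, 0], [0, 0, 0]], [[0, 0, 0], [0, 0, 0]]]'; python3 d.py 523.3 -353.5 136
```

```text
t: 6.7
ee_pos: [522.8, -352.5, 165.7]
orientation: [-2.396, -2.028, 0.001]
ft_force: [-0.5, -0.2, -1.8]
width: 47.2
grasp_force: 30.0
t: 7.12
ee_pos: [524.8, -354.3, 146.7]
orientation: [2.397, 2.028, 0.001]
ft_force: [0.0, -0.7, -1.1]
width: 47.3
grasp_force: 30.0
pos [ 524.8 -354.3  146.7] psi -9.54 tilt 0.14 turn z 0.001 | after turn dx 0.6 dy -1.6 dz 10.7
```

To row units: 3 mm / 750 = 0.004, 2 mm / 750 = 0.0027.

```bash
python3 -m jog '[[[0, 0, 0.004], [0, 0, 0]], [[0, 0, 0.0027], [0, 0, 0]], [[0, 0, 0], [0, 0, 0]], [[0, 0, 0], [0, 0, 0]]]'; python3 -m jog '[[[0, 0, 0.0027], [0, 0, 0]], [[0, 0, 0], [0, 0, 0]], [[0, 0, 0], [0, 0, 0]]]'
```

```text
t: 7.45
ee_pos: [523.9, -354.2, 140.4]
orientation: [2.399, 2.028, 0.0]
ft_force: [0.2, 0.0, -1.9]
width: 47.4
grasp_force: 30.0
t: 7.7
ee_pos: [523.8, -354.2, 138.0]
orientation: [-2.399, -2.028, 0.0]
ft_force: [0.4, -0.3, -1.9]
width: 47.1
grasp_force: 30.0
```

To row units: 1.5 mm / 750 = 0.002.

```bash
python3 -m jog '[[[0, 0, 0.002], [0, 0, 0]], [[0, 0, 0], [0, 0, 0]], [[0, 0, 0], [0, 0, 0]]]'; python3 -m jog '[[[0, 0, 0.0013], [0, 0, 0]], [[0, 0, 0], [0, 0, 0]], [[0, 0, 0], [0, 0, 0]]]'
```

```text
t: 7.95
ee_pos: [523.8, -354.1, 136.5]
orientation: [-2.399, -2.028, 0.0]
ft_force: [0.3, -0.0, -2.1]
width: 47.0
grasp_force: 30.0
t: 8.2
ee_pos: [523.8, -354.2, 135.6]
orientation: [-2.399, -2.028, 0.0]
ft_force: [-0.3, 0.4, -0.6]
width: 47.2
grasp_force: 30.0
```

To row units: -35 mm / 750 = -0.0467, -20 mm / 750 = -0.0267.

```bash
python3 -m jog '[[[0, 0, 0], [0, 0, 0]], [[0, 0, 0], [0, 0, 0]], [[0, 0, 0], [0, 0, 0]], [[0, 0, 0], [0, 0, 0]], [[0, 0, 0], [0, 0, 0]]]' 88;  python3 -m jog '[[[0, 0, -0.0267], [0, 0, 0]], [[0, 0, -0.0467], [0, 0, 0]], [[0, 0, -0.0467], [0, 0, 0]], [[0, 0, -0.0267], [0, 0, 0]], [[0, 0, 0], [0, 0, 0]]]'; python3 d.py 455 272 240
```

```text
t: 8.62
ee_pos: [524.0, -354.3, 135.9]
orientation: [2.399, 2.028, 0.0]
ft_force: [-0.8, -0.2, -0.1]
width: 76.9
grasp_force: 0.0
t: 9.03
ee_pos: [526.2, -355.8, 251.3]
orientation: [2.392, 2.023, 0.004]
ft_force: [0.3, -0.0, 0.2]
width: 88.4
grasp_force: 0.0
pos [ 526.2 -355.8  251.3] psi -9.57 tilt 0.52 turn z 0.001 | after turn dx 607.1 dy -174.9 dz 11.3
```

To row units: 38 mm / 750 = 0.0507, -11 mm / 750 = -0.0147.

```bash
python3 -m jog '[[[0.0507, -0.0147, 0], [0, 0, 0]], [[0.0507, -0.0147, 0], [0, 0, 0]], [[0.0507, -0.0147, 0], [0, 0, 0]], [[0.0507, -0.0147, 0], [0, 0, 0]], [[0.0507, -0.0147, 0], [0, 0, 0]]]'; python3 -m jog '[[[0.0507, -0.0147, 0], [0, 0, 0]], [[0.0507, -0.0147, 0], [0, 0, 0]], [[0.0507, -0.0147, 0], [0, 0, 0]], [[0.0507, -0.0147, 0], [0, 0, 0]], [[0.0507, -0.0147, 0], [0, 0, 0]]]' ; python3 -m jog '[[[0.0507, -0.0147, 0], [0, 0, 0]], [[0.0507, -0.0147, 0], [0, 0, 0]], [[0.0507, -0.0147, 0], [0, 0, 0]], [[0.0507, -0.0147, 0], [0, 0, 0]], [[0.0467, -0.0107, 0], [0, 0, 0]]]'; python3 -m jog '[[[0.0467, -0.0107, 0], [0, 0, 0]], [[0, 0, 0], [0, 0, 0]], [[0, 0, 0], [0, 0, 0]], [[0, 0, 0], [0, 0, 0]], [[0, 0, 0], [0, 0, 0]]]'; cat > cap.py <<'E'
import sys; from h import *
# cap centres from wrist depth: args x y zlo zhi [cam]
x,y,a,b=map(float,sys.argv[1:5]); c=eyes.get_image(sys.argv[5] if len(sys.argv)>5 else 'wrist'); P=cloud(c); z=P[...,2]
q=P[(z>a)&(z<b)&(c['range_z']>0)&(np.hypot(P[...,0]-x,P[...,1]-y)<45)]
print('cap',len(q),q[:,2].max().round(1),[np.round(k,1) for k in cv2.minEnclosingCircle(q[:,:2].astype(np.float32))])
E
python3 cap.py 455 272 95 125; python3 d.py 455 272 82
```

```text
t: 9.45
ee_pos: [500.1, -156.0, 244.8]
orientation: [-2.399, -2.027, 0.001]
ft_force: [1.4, 0.4, -0.2]
width: 87.9
grasp_force: 0.0
t: 9.87
ee_pos: [477.5, 40.5, 245.0]
orientation: [-2.399, -2.028, 0.001]
ft_force: [1.0, 0.2, -0.2]
width: 87.9
grasp_force: 0.0
t: 10.28
ee_pos: [457.0, 233.8, 245.0]
orientation: [-2.398, -2.029, 0.001]
ft_force: [0.7, 0.2, 0.0]
width: 88.0
grasp_force: 0.0
t: 10.7
ee_pos: [456.0, 266.5, 245.1]
orientation: [2.4, 2.027, -0.002]
ft_force: [-0.1, 0.4, 0.3]
width: 87.9
grasp_force: 0.0
cap 2949 114.9 [array([455.5, 275.1]), np.float64(22.8)]
pos [456.2 266.4 245.3] psi -9.65 tilt 0.05 turn z -0.001 | after turn dx 5.3 dy -2.1 dz 163.3
```

To row units: 35 mm / 750 = 0.0467, 25 mm / 750 = 0.0333.

```bash
python3 -m jog '[[[0.0093, -0.0027, 0.02], [0, 0, 0]], [[0, 0, 0.0467], [0, 0, 0]], [[0, 0, 0.0467], [0, 0, 0]], [[0, 0, 0.0467], [0, 0, 0]], [[0, 0, 0.0333], [0, 0, 0]]]'; python3 -m jog '[[[0, 0, 0.016], [0, 0, 0]], [[0, 0, 0.0067], [0, 0, 0]], [[0, 0, 0], [0, 0, 0]], [[0, 0, 0], [0, 0, 0]]]';python3 d.py 455 274 82
```

```text
t: 11.17
ee_pos: [454.8, 273.0, 98.4]
orientation: [-2.401, -2.026, 0.003]
ft_force: [-0.5, -0.1, 0.4]
width: 87.7
grasp_force: 0.0
t: 11.5
ee_pos: [456.4, 275.0, 84.8]
orientation: [2.4, 2.027, 0.003]
ft_force: [0.3, 0.3, 0.5]
width: 88.2
grasp_force: 0.0
pos [456.4 275.   84.8] psi -9.61 tilt 0.09 turn z -0.0 | after turn dx -1.3 dy -1.2 dz 2.8
```

To row units: 1 mm / 750 = 0.0013.

```bash
python3 -m jog '[[[0, 0, 0.0013], [0, 0, 0]], [[0, 0, 0], [0, 0, 0]], [[0, 0, 0], [0, 0, 0]], [[0, 0, 0], [0, 0, 0]], [[0, 0, 0], [0, 0, 0]]]' 34; python3 -m jog '[[[0, 0, 0], [0, 0, 0]], [[0, 0, 0], [0, 0, 0]], [[0, 0, 0], [0, 0, 0]], [[0, 0, 0], [0, 0, 0]], [[0, 0, 0], [0, 0, 0]]]'; python3 -m jog '[[[0, 0, -0.0133], [0, 0, 0]], [[0, 0, -0.04], [0, 0, 0]], [[0, 0, -0.0467], [0, 0, 0]], [[0, 0, -0.0467], [0, 0, 0]], [[0, 0, -0.0467], [0, 0, 0]]]';python3 -m jog '[[[0, 0, -0.0067], [0, 0, 0]], [[0, 0, 0], [0, 0, 0]], [[0, 0, 0], [0, 0, 0]], [[0, 0, 0], [0, 0, 0]]]'; python3 d.py 503.5 -271 150
```

```text
t: 11.92
ee_pos: [455.7, 275.1, 83.2]
orientation: [2.399, 2.028, 0.001]
ft_force: [0.7, 0.7, 0.2]
width: 58.0
grasp_force: 0.0
t: 12.33
ee_pos: [455.5, 275.0, 82.8]
orientation: [-2.399, -2.029, -0.0]
ft_force: [-0.9, 0.2, 2.4]
width: 44.3
grasp_force: 30.0
t: 12.75
ee_pos: [454.9, 274.6, 229.5]
orientation: [-2.399, -2.028, 0.001]
ft_force: [0.1, 1.3, -2.0]
width: 43.8
grasp_force: 30.0
t: 13.08
ee_pos: [454.4, 274.3, 231.2]
orientation: [-2.399, -2.028, 0.004]
ft_force: [-0.5, 0.0, -1.2]
width: 44.1
grasp_force: 30.0
pos [454.4 274.3 231.2] psi -9.57 tilt 0.16 turn z 0.001 | after turn dx -529.5 dy 139.3 dz 81.2
```

To row units: -36 mm / 750 = -0.048, 9.5 mm / 750 = 0.0127.

```bash
python3 -m jog '[[[-0.0213, 0.004, 0], [0, 0, 0]], [[-0.048, 0.0127, 0], [0, 0, 0]], [[-0.048, 0.0127, 0], [0, 0, 0]], [[-0.048, 0.0127, 0], [0, 0, 0]], [[-0.048, 0.0127, 0], [0, 0, 0]]]'; python3 -m jog '[[[-0.048, 0.0127, 0], [0, 0, 0]], [[-0.048, 0.0127, 0], [0, 0, 0]], [[-0.048, 0.0127, 0], [0, 0, 0]], [[-0.048, 0.0127, 0], [0, 0, 0]], [[-0.048, 0.0127, 0], [0, 0, 0]]]'; python3 -m jog '[[[-0.048, 0.0127, 0], [0, 0, 0]], [[-0.048, 0.0127, 0], [0, 0, 0]], [[-0.048, 0.0127, 0], [0, 0, 0]], [[-0.048, 0.0127, 0], [0, 0, 0]], [[-0.048, 0.0127, 0], [0, 0, 0]]]'; python3 -m jog '[[[-0.0133, 0.004, 0], [0, 0, 0]], [[0, 0, 0.0267], [0, 0, 0]], [[0, 0, 0.0467], [0, 0, 0]], [[0, 0, 0.0333], [0, 0, 0]], [[0, 0, 0.0133], [0, 0, 0]]]';python3 -m jog '[[[0, 0, 0], [0, 0, 0]], [[0, 0, 0], [0, 0, 0]], [[0, 0, 0], [0, 0, 0]], [[0, 0, 0], [0, 0, 0]]]'; python3 d.py 503.5 -271 90.5
```

```text
t: 13.5
ee_pos: [467.9, 108.7, 230.8]
orientation: [-2.397, -2.028, 0.005]
ft_force: [0.3, -0.1, -0.5]
width: 43.8
grasp_force: 30.0
t: 13.92
ee_pos: [484.9, -76.7, 230.8]
orientation: [-2.397, -2.027, 0.004]
ft_force: [0.6, -0.4, -0.8]
width: 44.0
grasp_force: 30.0
t: 14.33
ee_pos: [501.9, -261.9, 230.5]
orientation: [-2.396, -2.026, 0.002]
ft_force: [0.3, 0.1, -0.7]
width: 44.1
grasp_force: 30.0
t: 14.75
ee_pos: [501.3, -268.8, 137.6]
orientation: [-2.393, -2.023, 0.005]
ft_force: [-1.5, 0.3, -2.0]
width: 44.1
grasp_force: 30.0
t: 15.08
ee_pos: [505.5, -271.1, 144.2]
orientation: [2.397, 2.027, 0.001]
ft_force: [0.4, -0.8, -0.7]
width: 43.8
grasp_force: 30.0
pos [ 505.5 -271.1  144.2] psi -9.55 tilt 0.15 turn z 0.001 | after turn dx -0.2 dy -2.0 dz 53.7
```

To row units: 20 mm / 750 = 0.0267, 16 mm / 750 = 0.0213.

```bash
python3 -m jog '[[[0, 0, 0.0267], [0, 0, 0]], [[0, 0, 0.0213], [0, 0, 0]], [[0, 0, 0.0107], [0, 0, 0]], [[0, 0, 0.004], [0, 0, 0]], [[0, 0, 0], [0, 0, 0]]]';python3 -m jog '[[[0, 0, 0], [0, 0, 0]], [[0, 0, 0], [0, 0, 0]], [[0, 0, 0], [0, 0, 0]], [[0, 0, 0], [0, 0, 0]]]'; python3 d.py 503.5 -271 90
```

```text
t: 15.5
ee_pos: [504.6, -270.8, 95.9]
orientation: [-2.399, -2.028, -0.0]
ft_force: [-0.3, 0.1, -1.3]
width: 44.0
grasp_force: 30.0
t: 15.83
ee_pos: [504.8, -271.0, 96.4]
orientation: [2.398, 2.028, 0.001]
ft_force: [0.4, 1.3, -0.9]
width: 43.8
grasp_force: 30.0
pos [ 504.8 -271.    96.4] psi -9.57 tilt 0.06 turn z 0.001 | after turn dx -0.2 dy -1.3 dz 6.4
```

To row units: 3 mm / 750 = 0.004, 2 mm / 750 = 0.0027.

```bash
python3 -m jog '[[[0, 0, 0.004], [0, 0, 0]], [[0, 0, 0.0027], [0, 0, 0]], [[0, 0, 0], [0, 0, 0]], [[0, 0, 0], [0, 0, 0]]]';python3 -m jog '[[[0, 0, 0.0013], [0, 0, 0]], [[0, 0, 0], [0, 0, 0]], [[0, 0, 0], [0, 0, 0]], [[0, 0, 0], [0, 0, 0]]]'
```

```text
t: 16.17
ee_pos: [504.3, -270.7, 90.4]
orientation: [-2.399, -2.028, 0.0]
ft_force: [-0.2, 0.9, -1.4]
width: 44.3
grasp_force: 30.0
t: 16.5
ee_pos: [504.5, -270.8, 89.8]
orientation: [2.399, 2.028, 0.0]
ft_force: [-0.4, 0.0, 0.4]
width: 43.7
grasp_force: 30.0
```

To row units: 38 mm / 750 = 0.0507, -35 mm / 750 = -0.0467.

```bash
python3 -m jog '[[[0, 0, 0], [0, 0, 0]], [[0, 0, 0], [0, 0, 0]], [[0, 0, 0], [0, 0, 0]], [[0, 0, 0], [0, 0, 0]], [[0, 0, 0], [0, 0, 0]]]' 88;  python3 -m jog '[[[0, 0, -0.02], [0, 0, 0]], [[0, 0, -0.0467], [0, 0, 0]], [[0, 0, -0.0467], [0, 0, 0]], [[0, 0, -0.0467], [0, 0, 0]], [[0, 0, -0.04], [0, 0, 0]]]'; python3 -m jog '[[[0.0507, -0.0107, 0], [0, 0, 0]], [[0.0507, -0.0107, 0], [0, 0, 0]], [[0.0507, -0.0107, 0], [0, 0, 0]], [[0.0507, -0.0107, 0], [0, 0, 0]], [[0.0507, -0.0107, 0], [0, 0, 0]]]'; python3 -m jog '[[[0.0507, -0.0107, 0], [0, 0, 0]], [[0.0507, -0.0107, 0], [0, 0, 0]], [[0.0507, -0.0107, 0], [0, 0, 0]], [[0.0507, -0.0107, 0], [0, 0, 0]], [[0.0507, -0.0107, 0], [0, 0, 0]]]' ; python3 -m jog '[[[0.0507, -0.0107, 0], [0, 0, 0]], [[0.0507, -0.0107, 0], [0, 0, 0]], [[0.0507, -0.0107, 0], [0, 0, 0]], [[0.0507, -0.0107, 0], [0, 0, 0]], [[0.0507, -0.0107, 0], [0, 0, 0]]]'; python3 -m jog '[[[0.0507, -0.012, 0], [0, 0, 0]], [[0.0507, -0.012, 0], [0, 0, 0]], [[0.0133, 0, 0], [0, 0, 0]], [[0, 0, 0], [0, 0, 0]], [[0, 0, 0], [0, 0, 0]]]'; python3 -m jog '[[[0, 0, 0], [0, 0, 0]], [[0, 0, 0], [0, 0, 0]]]'
python3 cap.py 477.5 403 105 150; python3 d.py 477.7 403.5 71
```

```text
t: 16.92
ee_pos: [504.4, -270.8, 89.6]
orientation: [-2.399, -2.028, 0.0]
ft_force: [0.3, -0.3, 1.5]
width: 73.8
grasp_force: 0.0
t: 17.33
ee_pos: [504.6, -270.9, 242.0]
orientation: [2.398, 2.028, 0.001]
ft_force: [0.6, -0.9, -0.5]
width: 87.7
grasp_force: 0.0
t: 17.75
ee_pos: [496.1, -75.2, 239.9]
orientation: [2.399, 2.027, 0.0]
ft_force: [0.8, 0.4, -0.5]
width: 88.0
grasp_force: 0.0
t: 18.17
ee_pos: [488.2, 119.1, 239.9]
orientation: [2.399, 2.028, 0.001]
ft_force: [1.5, 1.1, 0.4]
width: 87.8
grasp_force: 0.0
t: 18.58
ee_pos: [480.3, 313.2, 239.8]
orientation: [2.399, 2.029, 0.0]
ft_force: [1.4, 1.0, 0.0]
width: 87.7
grasp_force: 0.0
t: 19.0
ee_pos: [477.1, 398.5, 239.1]
orientation: [2.398, 2.029, -0.002]
ft_force: [-0.4, -0.1, -0.0]
width: 87.7
grasp_force: 0.0
t: 19.17
ee_pos: [477.6, 397.2, 239.6]
orientation: [2.401, 2.026, -0.001]
ft_force: [0.2, -0.7, -0.6]
width: 87.9
grasp_force: 0.0
cap 5568 137.9 [array([477.8, 404.5]), np.float64(29.5)]
pos [477.7 397.4 239.8] psi -9.67 tilt 0.02 turn z -0.001 | after turn dx 6.0 dy -1.0 dz 168.8
```

To row units: 35 mm / 750 = 0.0467, 30 mm / 750 = 0.04.

```bash
python3 -m jog '[[[0.008, -0.0013, 0.0133], [0, 0, 0]], [[0, 0, 0.0467], [0, 0, 0]], [[0, 0, 0.0467], [0, 0, 0]], [[0, 0, 0.0467], [0, 0, 0]], [[0, 0, 0.04], [0, 0, 0]]]'; python3 -m jog '[[[0, 0, 0.02], [0, 0, 0]], [[0, 0, 0.0093], [0, 0, 0]], [[0, 0, 0], [0, 0, 0]], [[0, 0, 0], [0, 0, 0]], [[0, 0, 0], [0, 0, 0]]]'; python3 d.py 477.7 403.5 71
```

```text
t: 19.63
ee_pos: [477.0, 404.2, 92.2]
orientation: [-2.4, -2.027, 0.002]
ft_force: [-0.1, -0.4, -0.6]
width: 87.6
grasp_force: 0.0
t: 20.05
ee_pos: [478.4, 405.7, 74.1]
orientation: [2.399, 2.028, 0.004]
ft_force: [0.8, 0.1, 0.4]
width: 87.5
grasp_force: 0.0
pos [478.4 405.7  74.1] psi -9.58 tilt 0.14 turn z 0.0 | after turn dx -2.3 dy -0.3 dz 3.1
```

To row units: -1 mm / 750 = -0.0013.

```bash
python3 -m jog '[[[-0.0013, 0, 0.0013], [0, 0, 0]], [[0, 0, 0], [0, 0, 0]], [[0, 0, 0], [0, 0, 0]], [[0, 0, 0], [0, 0, 0]], [[0, 0, 0], [0, 0, 0]]]' 46; python3 -m jog '[[[0, 0, 0], [0, 0, 0]], [[0, 0, 0], [0, 0, 0]], [[0, 0, 0], [0, 0, 0]]]'; python3 -m jog '[[[0, 0, -0.0133], [0, 0, 0]], [[0, 0, -0.04], [0, 0, 0]], [[0, 0, -0.0467], [0, 0, 0]], [[0, 0, -0.0467], [0, 0, 0]], [[0, 0, -0.0467], [0, 0, 0]]]';python3 -m jog '[[[0, 0, -0.0067], [0, 0, 0]], [[0, 0, 0], [0, 0, 0]], [[0, 0, 0], [0, 0, 0]], [[0, 0, 0], [0, 0, 0]]]'; python3 d.py 483.7 -188.3 150
```

```text
t: 20.47
ee_pos: [477.4, 404.3, 72.1]
orientation: [2.399, 2.029, 0.001]
ft_force: [0.3, -0.2, 3.7]
width: 58.6
grasp_force: 30.4
t: 20.72
ee_pos: [477.4, 404.3, 72.1]
orientation: [2.399, 2.028, 0.001]
ft_force: [-0.2, -0.9, 4.4]
width: 57.9
grasp_force: 30.0
t: 21.13
ee_pos: [476.6, 403.7, 218.0]
orientation: [-2.399, -2.028, 0.002]
ft_force: [-0.0, 0.7, -2.3]
width: 58.0
grasp_force: 30.0
t: 21.47
ee_pos: [476.1, 403.2, 219.6]
orientation: [-2.399, -2.028, 0.006]
ft_force: [-0.4, -0.4, -1.6]
width: 58.2
grasp_force: 30.0
pos [476.1 403.2 219.6] psi -9.57 tilt 0.22 turn z 0.001 | after turn dx -581.9 dy 106.1 dz 69.6
```

To row units: -36 mm / 750 = -0.048, 6.5 mm / 750 = 0.0087.

```bash
python3 -m jog '[[[-0.0267, 0.0053, 0], [0, 0, 0]], [[-0.048, 0.0087, 0], [0, 0, 0]], [[-0.048, 0.0087, 0], [0, 0, 0]], [[-0.048, 0.0087, 0], [0, 0, 0]], [[-0.048, 0.0087, 0], [0, 0, 0]]]'; python3 -m jog '[[[-0.048, 0.0087, 0], [0, 0, 0]], [[-0.048, 0.0087, 0], [0, 0, 0]], [[-0.048, 0.0087, 0], [0, 0, 0]], [[-0.048, 0.0087, 0], [0, 0, 0]], [[-0.048, 0.0087, 0], [0, 0, 0]]]'; python3 -m jog '[[[-0.048, 0.0087, 0], [0, 0, 0]], [[-0.048, 0.0087, 0], [0, 0, 0]], [[-0.048, 0.0087, 0], [0, 0, 0]], [[-0.048, 0.0087, 0], [0, 0, 0]], [[-0.048, 0.0087, 0], [0, 0, 0]]]'; python3 -m jog '[[[-0.048, 0.0087, 0], [0, 0, 0]], [[-0.0293, 0.006, 0], [0, 0, 0]], [[0, 0, 0.0267], [0, 0, 0]], [[0, 0, 0.0467], [0, 0, 0]], [[0, 0, 0.0467], [0, 0, 0]]]';python3 -m jog '[[[0, 0, 0.0333], [0, 0, 0]], [[0, 0, 0.0133], [0, 0, 0]], [[0, 0, 0.0067], [0, 0, 0]], [[0, 0, 0], [0, 0, 0]], [[0, 0, 0], [0, 0, 0]]]';python3 -m jog '[[[0, 0, 0], [0, 0, 0]], [[0, 0, 0], [0, 0, 0]]]'; python3 d.py 483.7 -188.3 79
```

```text
t: 21.88
ee_pos: [478.0, 235.4, 219.4]
orientation: [-2.397, -2.029, 0.007]
ft_force: [1.0, 0.2, -1.4]
width: 58.3
grasp_force: 30.0
t: 22.3
ee_pos: [480.1, 52.8, 219.8]
orientation: [-2.397, -2.027, 0.005]
ft_force: [1.0, -0.1, -2.6]
width: 58.0
grasp_force: 30.0
t: 22.72
ee_pos: [482.3, -129.8, 219.8]
orientation: [-2.397, -2.026, 0.003]
ft_force: [0.9, -0.1, -2.6]
width: 58.3
grasp_force: 30.0
t: 23.13
ee_pos: [484.5, -188.0, 129.8]
orientation: [-2.4, -2.026, 0.0]
ft_force: [0.3, -0.4, -3.2]
width: 58.0
grasp_force: 30.0
t: 23.55
ee_pos: [485.6, -187.5, 92.2]
orientation: [2.398, 2.028, 0.0]
ft_force: [0.1, -0.3, -2.6]
width: 58.0
grasp_force: 30.0
t: 23.72
ee_pos: [486.1, -187.7, 93.1]
orientation: [2.397, 2.027, 0.002]
ft_force: [0.6, 0.4, -2.4]
width: 58.3
grasp_force: 30.0
pos [ 486.1 -187.7   93.1] psi -9.56 tilt 0.15 turn z 0.001 | after turn dx -0.9 dy -2.2 dz 14.1
```

To row units: 6 mm / 750 = 0.008, 3 mm / 750 = 0.004.

```bash
python3 -m jog '[[[0, 0, 0.008], [0, 0, 0]], [[0, 0, 0.004], [0, 0, 0]], [[0, 0, 0], [0, 0, 0]], [[0, 0, 0], [0, 0, 0]], [[0, 0, 0], [0, 0, 0]]]';python3 -m jog '[[[0, 0, 0.0027], [0, 0, 0]], [[0, 0, 0], [0, 0, 0]], [[0, 0, 0], [0, 0, 0]]]'; python3 -m jog '[[[0, 0, 0.0007], [0, 0, 0]], [[0, 0, 0], [0, 0, 0]], [[0, 0, 0], [0, 0, 0]]]'
```

```text
t: 24.13
ee_pos: [485.0, -187.4, 82.7]
orientation: [-2.399, -2.028, 0.0]
ft_force: [0.4, 0.0, -2.3]
width: 58.2
grasp_force: 30.0
t: 24.38
ee_pos: [485.0, -187.4, 80.6]
orientation: [-2.399, -2.028, 0.0]
ft_force: [0.1, 0.2, -2.6]
width: 58.3
grasp_force: 30.0
t: 24.63
ee_pos: [485.1, -187.4, 80.2]
orientation: [2.399, 2.028, -0.0]
ft_force: [-0.4, -0.1, -2.7]
width: 57.9
grasp_force: 30.0
```

To row units: 1 mm / 750 = 0.0013.

```bash
python3 -m jog '[[[0, 0, 0.0013], [0, 0, 0]], [[0, 0, 0], [0, 0, 0]], [[0, 0, 0], [0, 0, 0]]]'; python3 -m jog '[[[0, 0, 0], [0, 0, 0]], [[0, 0, 0], [0, 0, 0]], [[0, 0, 0], [0, 0, 0]], [[0, 0, 0], [0, 0, 0]], [[0, 0, 0], [0, 0, 0]]]' 88;  python3 -m jog '[[[0, 0, -0.02], [0, 0, 0]], [[0, 0, -0.0467], [0, 0, 0]], [[0, 0, -0.0467], [0, 0, 0]], [[0, 0, -0.0467], [0, 0, 0]], [[0, 0, -0.04], [0, 0, 0]]]'; python3 -m jog '[[[0.0507, -0.0113, 0], [0, 0, 0]], [[0.0507, -0.0113, 0], [0, 0, 0]], [[0.0507, -0.0113, 0], [0, 0, 0]], [[0.0507, -0.0113, 0], [0, 0, 0]], [[0.0507, -0.0113, 0], [0, 0, 0]]]'; python3 -m jog '[[[0.0507, -0.0113, 0], [0, 0, 0]], [[0.0507, -0.0113, 0], [0, 0, 0]], [[0.0507, -0.0113, 0], [0, 0, 0]], [[0.0507, -0.0113, 0], [0, 0, 0]], [[0.0507, -0.0113, 0], [0, 0, 0]]]' ; python3 -m jog '[[[0.0507, -0.0113, 0], [0, 0, 0]], [[0.0507, -0.0113, 0], [0, 0, 0]], [[0.0507, -0.0113, 0], [0, 0, 0]], [[0.0333, -0.0067, 0], [0, 0, 0]], [[0, 0, 0], [0, 0, 0]]]';  python3 -m jog '[[[0, 0, 0], [0, 0, 0]], [[0, 0, 0], [0, 0, 0]], [[0, 0, 0], [0, 0, 0]], [[0, 0, 0], [0, 0, 0]]]'
python3 cap.py 458.3 343.3 82 115; python3 d.py 458.3 343.3 47; python3 - <<'E'
from h import *
c=eyes.get_image('wrist'); save(c,'w2.png'); c=eyes.get_image('top'); save(c,'t2.png')
E
```

```text
t: 24.88
ee_pos: [485.0, -187.4, 79.1]
orientation: [-2.399, -2.028, 0.0]
ft_force: [-0.6, -0.3, -1.6]
width: 58.2
grasp_force: 30.0
t: 25.3
ee_pos: [485.2, -187.4, 79.3]
orientation: [2.399, 2.028, 0.0]
ft_force: [-0.1, -0.2, 0.4]
width: 86.8
grasp_force: 0.0
t: 25.72
ee_pos: [485.2, -187.5, 231.5]
orientation: [2.398, 2.028, 0.001]
ft_force: [1.1, 0.1, 0.0]
width: 87.7
grasp_force: 0.0
t: 26.13
ee_pos: [474.2, 8.6, 229.5]
orientation: [2.399, 2.027, 0.001]
ft_force: [0.3, -0.2, -0.2]
width: 88.2
grasp_force: 0.0
t: 26.55
ee_pos: [463.9, 203.4, 229.4]
orientation: [2.399, 2.028, 0.001]
ft_force: [0.5, -1.3, -0.4]
width: 87.7
grasp_force: 0.0
t: 26.97
ee_pos: [457.2, 348.1, 229.3]
orientation: [-2.395, -2.032, -0.003]
ft_force: [-1.1, -0.5, 0.4]
width: 87.8
grasp_force: 0.0
t: 27.3
ee_pos: [457.6, 342.3, 229.2]
orientation: [2.4, 2.027, -0.0]
ft_force: [-0.6, 0.7, 0.4]
width: 88.2
grasp_force: 0.0
cap 1520 96.3 [array([459.4, 345.5]), np.float64(17.2)]
pos [457.6 342.4 229.3] psi -9.66 tilt 0.01 turn z -0.001 | after turn dx 1.0 dy 0.5 dz 182.3
```

View pics/w2.png

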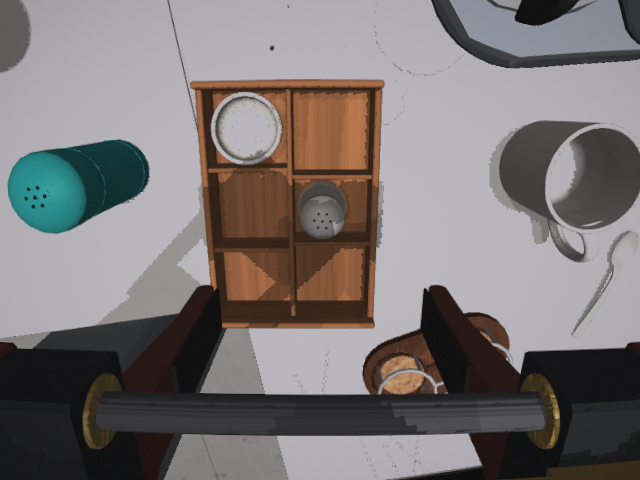

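View pics/t2.png

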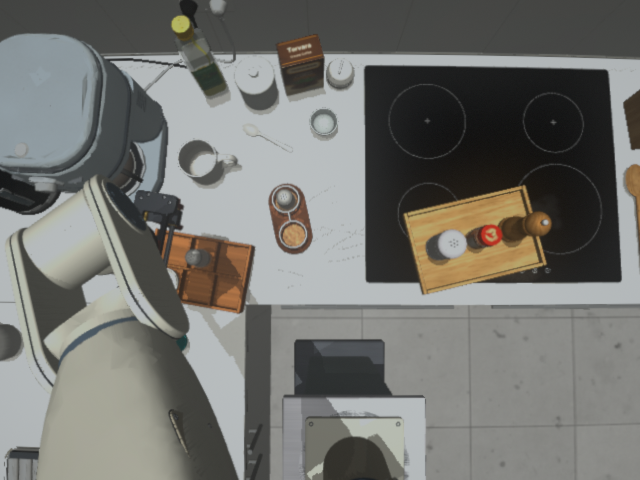

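The wrist view shows salt at (320,212) upright in the back-middle pocket with empty pockets on both sides. The top view shows dredger, jar and mill standing on the tray at (447,245), (489,236) and (538,224).

Careful with the scale: shifts go in shares of 0.75 m and turns go in shares of pi/2 rad. That gives: 35 mm / 750 = 0.0467, 30 mm / 750 = 0.04.

```bash
python3 -m jog '[[[0.0027, 0.0013, 0.0133], [0, 0, 0]], [[0, 0, 0.0467], [0, 0, 0]], [[0, 0, 0.0467], [0, 0, 0]], [[0, 0, 0.0467], [0, 0, 0]], [[0, 0, 0.04], [0, 0, 0]]]'; python3 -m jog '[[[0, 0, 0.0267], [0, 0, 0]], [[0, 0, 0.0107], [0, 0, 0]], [[0, 0, 0.0053], [0, 0, 0]], [[0, 0, 0], [0, 0, 0]], [[0, 0, 0], [0, 0, 0]]]';python3 -m jog '[[[0, 0, 0], [0, 0, 0]], [[0, 0, 0], [0, 0, 0]]]'; python3 d.py 458.8 344 49.5
```

```text
t: 27.87
ee_pos: [458.2, 344.7, 81.7]
orientation: [-2.399, -2.028, 0.002]
ft_force: [-0.1, 1.1, -0.5]
width: 87.7
grasp_force: 0.0
t: 28.28
ee_pos: [459.5, 345.8, 53.1]
orientation: [2.399, 2.028, 0.003]
ft_force: [-0.9, -0.1, -1.3]
width: 87.6
grasp_force: 0.0
t: 28.45
ee_pos: [459.6, 346.0, 53.6]
orientation: [2.399, 2.028, 0.004]
ft_force: [0.8, -0.0, 0.4]
width: 87.9
grasp_force: 0.0
pos [459.6 346.   53.6] psi -9.57 tilt 0.15 turn z 0.001 | after turn dx -2.1 dy -0.4 dz 4.1
```

To row units: 2 mm / 750 = 0.0027, -1 mm / 750 = -0.0013.

```bash
python3 -m jog '[[[-0.0013, 0, 0.0027], [0, 0, 0]], [[0, 0, 0], [0, 0, 0]], [[0, 0, 0], [0, 0, 0]], [[0, 0, 0], [0, 0, 0]], [[0, 0, 0], [0, 0, 0]]]' 34; python3 -m jog '[[[0, 0, 0], [0, 0, 0]], [[0, 0, 0], [0, 0, 0]], [[0, 0, 0], [0, 0, 0]], [[0, 0, 0], [0, 0, 0]]]'; python3 d.py 458.8 344 49.5;python3 -m jog '[[[0, 0, -0.0133], [0, 0, 0]], [[0, 0, -0.04], [0, 0, 0]], [[0, 0, -0.0467], [0, 0, 0]], [[0, 0, -0.0467], [0, 0, 0]], [[0, 0, -0.0267], [0, 0, 0]]]';python3 -m jog '[[[0, 0, 0], [0, 0, 0]], [[0, 0, 0], [0, 0, 0]], [[0, 0, 0], [0, 0, 0]], [[0, 0, 0], [0, 0, 0]]]'; python3 d.py 510 134 180 -77.7
```

```text
t: 28.87
ee_pos: [458.6, 344.4, 50.2]
orientation: [2.399, 2.028, 0.0]
ft_force: [0.0, -0.5, -0.6]
width: 57.9
grasp_force: 0.0
t: 29.2
ee_pos: [458.6, 344.4, 50.1]
orientation: [2.399, 2.029, -0.0]
ft_force: [1.0, 0.7, -0.1]
width: 36.4
grasp_force: 29.7
pos [458.6 344.4  50.1] psi -9.56 tilt 0.0 turn z 0.001 | after turn dx -0.4 dy 0.3 dz 0.6
t: 29.62
ee_pos: [459.6, 345.2, 184.4]
orientation: [2.399, 2.028, 0.006]
ft_force: [1.5, 0.7, -1.9]
width: 36.3
grasp_force: 29.6
t: 29.95
ee_pos: [457.6, 343.7, 178.7]
orientation: [-2.399, -2.028, 0.005]
ft_force: [-0.0, -0.2, -1.3]
width: 36.7
grasp_force: 29.6
pos [457.6 343.7 178.7] psi -9.57 tilt 0.17 turn z 1.189 | after turn dx 6.6 dy 216.0 dz -1.3
```

```bash
python3 - <<'E'
from h import *
c=eyes.get_image('side'); a=c['img'][90:270,180:360,::-1]; cv2.imwrite('pics/s3.png',cv2.resize(a,(540,540),interpolation=2))
c=eyes.get_image('wrist'); save(c,'w3.png')
E
```

```text
(no output)
```

View pics/s3.png

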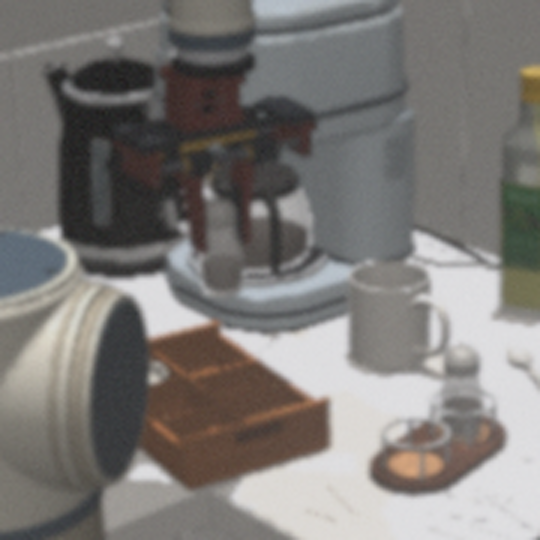

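View pics/w3.png

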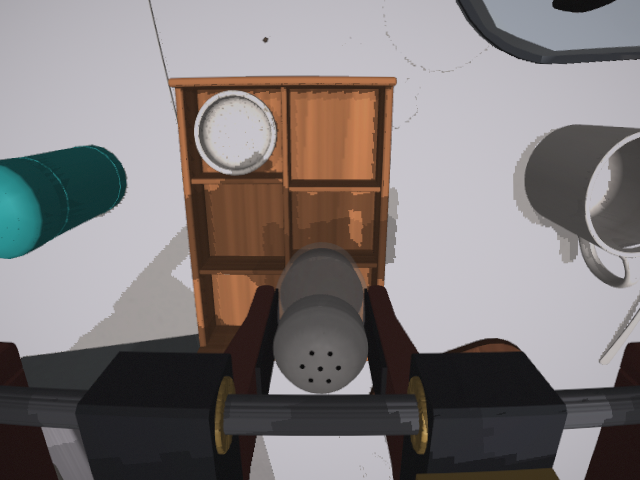

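The side view (salt at (220,250)) and the wrist view (cap at (322,345)) show salt upright, centred between the pads and held at its waist. That explains the 36 mm opening. Next: turn and bring it over the free ring.

To row units: 0.119 rad / 1.5708 = 0.0758.

```bash
python3 -m jog '[[[0, 0, 0], [0, 0, 0.0758]], [[0, 0, 0], [0, 0, 0.0758]], [[0, 0, 0], [0, 0, 0.0758]], [[0, 0, 0], [0, 0, 0.0758]], [[0, 0, 0], [0, 0, 0.0758]]]';python3 -m jog '[[[0, 0, 0], [0, 0, 0.0758]], [[0, 0, 0], [0, 0, 0.0758]], [[0, 0, 0], [0, 0, 0.0758]], [[0, 0, 0], [0, 0, 0.0758]], [[0, 0, 0], [0, 0, 0.0751]]]'; python3 -m jog '[[[0.0013, 0.024, 0], [0, 0, 0]], [[0.0013, 0.048, 0], [0, 0, 0]], [[0.0013, 0.048, 0], [0, 0, 0]], [[0.0013, 0.048, 0], [0, 0, 0]], [[0.0013, 0.048, 0], [0, 0, 0]]]';  python3 -m jog '[[[0.0013, 0.048, 0], [0, 0, 0]], [[0, 0.0227, 0], [0, 0, 0]], [[0, 0, 0], [0, 0, 0]], [[0, 0, 0], [0, 0, 0]], [[0, 0, 0], [0, 0, 0]]]'; python3 -m jog '[[[0, 0, 0], [0, 0, 0]], [[0, 0, 0], [0, 0, 0]]]'; python3 d.py 509.5 135.3 110 -77.7; python3 - <<'E'
from h import *
c=eyes.get_image('wrist'); save(c,'w4.png')
c=eyes.get_image('top');save(c,'t4.png')
E
```

```text
t: 30.47
ee_pos: [458.1, 344.0, 178.9]
orientation: [2.891, 1.227, -0.003]
ft_force: [-0.0, 0.0, -1.4]
width: 36.4
grasp_force: 29.6
t: 30.88
ee_pos: [458.1, 344.0, 178.9]
orientation: [3.123, 0.327, -0.003]
ft_force: [0.1, -0.4, -1.5]
width: 36.1
grasp_force: 29.6
t: 31.3
ee_pos: [497.5, 185.6, 179.1]
orientation: [3.123, 0.338, -0.003]
ft_force: [0.8, 0.7, -0.6]
width: 36.7
grasp_force: 29.6
t: 31.72
ee_pos: [509.9, 136.0, 179.6]
orientation: [-3.123, -0.336, 0.002]
ft_force: [-0.2, -0.3, -0.9]
width: 36.5
grasp_force: 29.6
t: 31.88
ee_pos: [510.0, 136.7, 180.0]
orientation: [-3.123, -0.339, 0.001]
ft_force: [0.2, 0.8, -1.5]
width: 36.4
grasp_force: 29.6
pos [510.  136.7 180. ] psi -77.6 tilt 0.02 turn z 0.002 | after turn dx -0.7 dy 1.2 dz 70.0
```

View pics/w4.png

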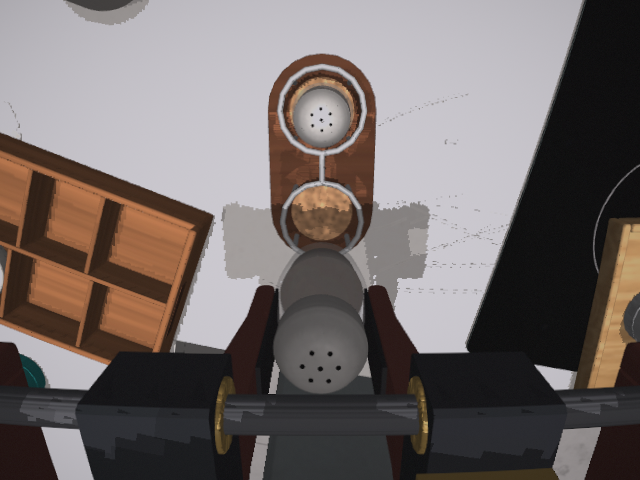

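The wrist view shows the free ring at about (322,222), the pepper ring at (322,110), and salt held just in front with its cap at (321,345). I'll measure both with the same camera.

```bash
python3 - <<'E'
from h import *
c=eyes.get_image('wrist'); P=cloud(c)
for u,v in((322,222),(281,222),(363,222),(322,181),(322,110)): print((u,v),onz(c,u,v,44).round(1))
z=P[...,2]
m=(z>185)&(z<235)&(np.hypot(P[...,0]-510,P[...,1]-136)<22)&(c['range_z']>0); q=P[m]
print('cap',len(q),q[:,2].max(),[np.round(k,1) for k in cv2.minEnclosingCircle(q[:,:2].astype(np.float32))])
q=P[(z>36)&(z<50)&(c['range_z']>0)&(np.hypot(P[...,0]-510,P[...,1]-136)<36)]; print('ring pts',len(q)); 
A=np.c_[q[:,:2],np.ones(len(q))]; s=np.linalg.lstsq(A,(q[:,:2]**2).sum(1),rcond=None)[0]; print('ring fit',s[:2]/2,np.sqrt(s[2]+(s[:2]**2).sum()/4))
E
python3 d.py 509.5 135.3 110 -77.7
```

```text
(322, 222) [512.7 136.2  44. ]
(281, 222) [506.1 166.   44. ]
(363, 222) [519.2 106.3  44. ]
(322, 181) [542.7 142.8  44. ]
(322, 110) [591.1 153.5  44. ]
cap 10966 234.9463706267135 [array([510.8, 136.2]), np.float64(21.6)]
ring pts 1047
ring fit [513.02237255 137.14512828] 29.064559791294474
pos [510.1 136.4 180.1] psi -77.62 tilt 0.0 turn z 0.001 | after turn dx -0.8 dy 0.9 dz 70.1
```

To row units: 30 mm / 750 = 0.04, 25 mm / 750 = 0.0333.

```bash
python3 -m jog '[[[0.0007, 0.0007, 0.02], [0, 0, 0]], [[0, 0, 0.04], [0, 0, 0]], [[0, 0, 0.0333], [0, 0, 0]], [[0, 0, 0.0133], [0, 0, 0]], [[0, 0, 0], [0, 0, 0]]]'; python3 -m jog '[[[0, 0, 0], [0, 0, 0]], [[0, 0, 0], [0, 0, 0]], [[0, 0, 0], [0, 0, 0]]]';python3 d.py 510.4 135.8 54 -77.7; python3 - <<'E'
from h import *
c=eyes.get_image('side'); a=c['img'][180:270,280:380,::-1]; cv2.imwrite('pics/s4.png',cv2.resize(a,(600,540),interpolation=2))
E
```

```text
t: 32.45
ee_pos: [509.1, 135.1, 98.0]
orientation: [3.123, 0.337, -0.007]
ft_force: [0.8, -0.5, -1.7]
width: 36.5
grasp_force: 29.6
t: 32.7
ee_pos: [512.0, 135.5, 101.6]
orientation: [-3.123, -0.337, -0.004]
ft_force: [0.1, 0.2, -0.1]
width: 36.7
grasp_force: 29.6
pos [512.  135.5 101.6] psi -77.69 tilt 0.15 turn z 0.0 | after turn dx -1.5 dy -0.6 dz 47.6
```

View pics/s4.png

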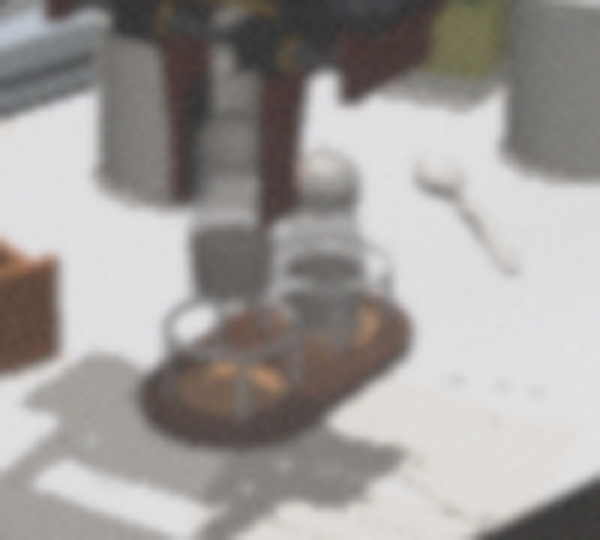

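The side crop shows salt upright above the free ring, with its centre at column 232 and the ring's at 233. Lowering.

To row units: 8 mm / 750 = 0.0107.

```bash
python3 -m jog '[[[0, 0, 0.0107], [0, 0, 0]], [[0, 0, 0.0107], [0, 0, 0]], [[0, 0, 0], [0, 0, 0]], [[0, 0, 0], [0, 0, 0]]]'; python3 -m jog '[[[0, 0, 0.0107], [0, 0, 0]], [[0, 0, 0.0107], [0, 0, 0]], [[0, 0, 0.0053], [0, 0, 0]], [[0, 0, 0], [0, 0, 0]], [[0, 0, 0], [0, 0, 0]]]';python3 -m jog '[[[0, 0, 0.0053], [0, 0, 0]], [[0, 0, 0], [0, 0, 0]], [[0, 0, 0], [0, 0, 0]], [[0, 0, 0], [0, 0, 0]]]';python3 d.py 510.4 135.8 54 -77.7
```

```text
t: 33.08
ee_pos: [510.3, 135.1, 83.5]
orientation: [3.123, 0.337, -0.002]
ft_force: [-0.0, 0.1, -1.8]
width: 36.3
grasp_force: 29.6
t: 33.5
ee_pos: [510.5, 135.2, 63.6]
orientation: [3.123, 0.337, -0.002]
ft_force: [-0.0, 0.0, -1.8]
width: 36.6
grasp_force: 29.6
t: 33.83
ee_pos: [510.9, 135.3, 60.3]
orientation: [-3.123, -0.337, -0.0]
ft_force: [-0.1, -0.7, -0.7]
width: 36.3
grasp_force: 29.6
pos [510.9 135.3  60.3] psi -77.69 tilt 0.01 turn z 0.0 | after turn dx -0.4 dy -0.6 dz 6.3
```

To row units: 3 mm / 750 = 0.004.

```bash
python3 -m jog '[[[0, 0, 0.004], [0, 0, 0]], [[0, 0, 0], [0, 0, 0]], [[0, 0, 0], [0, 0, 0]]]'; python3 -m jog '[[[0, 0, 0.002], [0, 0, 0]], [[0, 0, 0], [0, 0, 0]], [[0, 0, 0], [0, 0, 0]]]';python3 -m jog '[[[0, 0, 0.0013], [0, 0, 0]], [[0, 0, 0], [0, 0, 0]], [[0, 0, 0], [0, 0, 0]], [[0, 0, 0], [0, 0, 0]]]';python3 d.py 510.4 135.8 54 -77.7
```

```text
t: 34.08
ee_pos: [510.7, 135.2, 57.0]
orientation: [3.123, 0.337, -0.0]
ft_force: [1.0, -0.9, -1.7]
width: 36.3
grasp_force: 29.6
t: 34.33
ee_pos: [510.8, 135.2, 55.6]
orientation: [3.123, 0.337, -0.0]
ft_force: [0.3, -0.8, -0.6]
width: 36.6
grasp_force: 29.6
t: 34.67
ee_pos: [510.9, 135.2, 54.7]
orientation: [3.123, 0.337, 0.0]
ft_force: [0.1, -0.1, -1.1]
width: 36.6
grasp_force: 29.6
pos [510.9 135.2  54.7] psi -77.69 tilt 0.0 turn z 0.0 | after turn dx -0.3 dy -0.7 dz 0.7
```

To row units: 0.8 mm / 750 = 0.0011.

```bash
python3 -m jog '[[[0, 0, 0.0011], [0, 0, 0]], [[0, 0, 0], [0, 0, 0]], [[0, 0, 0], [0, 0, 0]]]'; python3 -m jog '[[[0, 0, 0], [0, 0, 0]], [[0, 0, 0], [0, 0, 0]], [[0, 0, 0], [0, 0, 0]], [[0, 0, 0], [0, 0, 0]], [[0, 0, 0], [0, 0, 0]]]' 80; python3 -m jog '[[[0, 0, 0], [0, 0, 0]], [[0, 0, -0.0133], [0, 0, 0]], [[0, 0, -0.04], [0, 0, 0]], [[0, 0, -0.0467], [0, 0, 0]], [[0, 0, -0.0467], [0, 0, 0]]]' 88; python3 -m jog '[[[0, 0, -0.0467], [0, 0, 0]], [[0, 0, -0.0333], [0, 0, -0.0758]], [[0, 0, 0], [0, 0, -0.0758]], [[0, 0, 0], [0, 0, -0.0758]], [[0, 0, 0], [0, 0, -0.0758]]]';python3 -m jog '[[[0, 0, 0], [0, 0, -0.0758]], [[0, 0, 0], [0, 0, -0.0758]], [[0, 0, 0], [0, 0, -0.0758]], [[0, 0, 0], [0, 0, -0.0758]], [[0, 0, 0], [0, 0, -0.0758]]]';python3 -m jog '[[[0, 0, 0], [0, 0, -0.0745]], [[0, 0, 0], [0, 0, 0]], [[0, 0, 0], [0, 0, 0]]]'; python3 d.py 485 -187.4 79.3; python3 - <<'E'
from h import *
c=eyes.get_image('side'); a=c['img'][180:270,280:380,::-1]; cv2.imwrite('pics/s5.png',cv2.resize(a,(600,540),interpolation=2))
E
```

```text
t: 34.92
ee_pos: [511.0, 135.3, 54.1]
orientation: [-3.123, -0.337, -0.0]
ft_force: [-0.7, 0.5, 2.0]
width: 36.4
grasp_force: 29.8
t: 35.33
ee_pos: [510.9, 135.2, 53.8]
orientation: [3.123, 0.337, -0.0]
ft_force: [0.5, -0.2, -0.5]
width: 66.3
grasp_force: 0.0
t: 35.75
ee_pos: [510.2, 135.1, 165.3]
orientation: [3.123, 0.337, -0.003]
ft_force: [0.9, -0.3, 0.2]
width: 87.7
grasp_force: 0.0
t: 36.17
ee_pos: [511.1, 135.3, 225.6]
orientation: [2.953, 1.072, 0.004]
ft_force: [-0.3, 0.5, -1.1]
width: 87.7
grasp_force: 0.0
t: 36.58
ee_pos: [510.7, 135.2, 224.6]
orientation: [2.509, 1.891, 0.001]
ft_force: [0.2, 0.3, -0.2]
width: 88.0
grasp_force: 0.0
t: 36.83
ee_pos: [510.8, 135.2, 224.4]
orientation: [2.403, 2.023, 0.001]
ft_force: [0.4, -0.8, 0.6]
width: 87.9
grasp_force: 0.0
pos [510.8 135.2 224.4] psi -9.83 tilt 0.03 turn z -0.004 | after turn dx -322.4 dy 28.4 dz 145.1
```

View pics/s5.png

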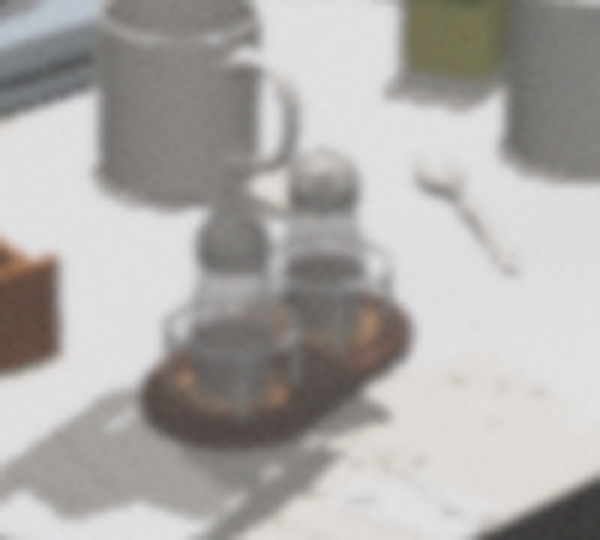

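Salt stands upright inside the free ring (crop column 233), level with its twin. Now the dredger goes back first.

To row units: -36 mm / 750 = -0.048, 3 mm / 750 = 0.004.

```bash
python3 -m jog '[[[-0.048, 0.004, 0], [0, 0, 0]], [[-0.048, 0.004, 0], [0, 0, 0]], [[-0.048, 0.004, 0], [0, 0, 0]], [[-0.048, 0.004, 0], [0, 0, 0]], [[-0.048, 0.004, 0], [0, 0, 0]]]';python3 -m jog '[[[-0.048, 0.004, 0], [0, 0, 0]], [[-0.048, 0.004, 0], [0, 0, 0]], [[-0.048, 0.004, 0], [0, 0, 0]], [[-0.0467, 0.0053, 0], [0, 0, 0]], [[0, 0, 0], [0, 0, 0]]]';python3 -m jog '[[[0, 0, 0], [0, 0, 0]], [[0, 0, 0], [0, 0, 0]], [[0, 0, 0], [0, 0, 0]], [[0, 0, 0], [0, 0, 0]]]'; python3 d.py 485 -187.4 79.3; python3 cap.py 485 -187.4 110 155
```

```text
t: 37.3
ee_pos: [495.2, -46.2, 224.2]
orientation: [2.402, 2.024, 0.0]
ft_force: [1.0, -0.3, -0.2]
width: 87.9
grasp_force: 0.0
t: 37.72
ee_pos: [484.4, -193.0, 224.4]
orientation: [2.405, 2.017, -0.001]
ft_force: [0.1, -0.9, 0.6]
width: 87.8
grasp_force: 0.0
t: 38.05
ee_pos: [484.5, -186.7, 223.9]
orientation: [-2.399, -2.028, 0.0]
ft_force: [0.0, -0.5, -0.2]
width: 88.0
grasp_force: 0.0
pos [ 484.5 -186.7  223.9] psi -9.57 tilt 0.02 turn z 0.001 | after turn dx -0.6 dy 0.6 dz 144.6
cap 6421 144.4 [array([ 485.3, -187.2]), np.float64(29.6)]
```

To row units: 35 mm / 750 = 0.0467, 15 mm / 750 = 0.02.

```bash
python3 -m jog '[[[0, 0.0007, 0.0133], [0, 0, 0]], [[0, 0, 0.0467], [0, 0, 0]], [[0, 0, 0.0467], [0, 0, 0]], [[0, 0, 0.0467], [0, 0, 0]], [[0, 0, 0.02], [0, 0, 0]]]';python3 -m jog '[[[0, 0, 0.0107], [0, 0, 0]], [[0, 0, 0.0053], [0, 0, 0]], [[0, 0, 0], [0, 0, 0]], [[0, 0, 0], [0, 0, 0]], [[0, 0, 0], [0, 0, 0]]]'; python3 d.py 485 -187.4 79.3;python3 -m jog '[[[0, 0, 0.0027], [0, 0, 0]], [[0, 0, 0], [0, 0, 0]], [[0, 0, 0], [0, 0, 0]], [[0, 0, 0], [0, 0, 0]], [[0, 0, 0], [0, 0, 0]]]' 46;python3 -m jog '[[[0, 0, 0], [0, 0, 0]], [[0, 0, 0], [0, 0, 0]], [[0, 0, 0], [0, 0, 0]]]'; python3 -m jog '[[[0, 0, -0.0133], [0, 0, 0]], [[0, 0, -0.04], [0, 0, 0]], [[0, 0, -0.0467], [0, 0, 0]], [[0, 0, -0.0467], [0, 0, 0]], [[0, 0, -0.0467], [0, 0, 0]]]';python3 -m jog '[[[0, 0, -0.0067], [0, 0, 0]], [[0, 0, 0], [0, 0, 0]], [[0, 0, 0], [0, 0, 0]], [[0, 0, 0], [0, 0, 0]]]'; python3 d.py 477.4 404.3 72
```

```text
t: 38.52
ee_pos: [482.5, -186.3, 89.6]
orientation: [-2.395, -2.025, 0.004]
ft_force: [-0.7, 0.1, 0.2]
width: 87.7
grasp_force: 0.0
t: 38.93
ee_pos: [485.9, -188.3, 83.1]
orientation: [2.398, 2.026, 0.002]
ft_force: [0.4, -0.7, -0.5]
width: 87.8
grasp_force: 0.0
pos [ 485.9 -188.3   83.1] psi -9.62 tilt 0.14 turn z -0.0 | after turn dx 0.7 dy -1.0 dz 3.8
t: 39.35
ee_pos: [485.0, -188.1, 80.1]
orientation: [2.4, 2.027, 0.0]
ft_force: [-0.5, -0.4, 1.4]
width: 58.0
grasp_force: 30.4
t: 39.6
ee_pos: [485.0, -188.0, 80.1]
orientation: [2.4, 2.027, 0.0]
ft_force: [-1.5, 0.0, 4.3]
width: 58.2
grasp_force: 30.0
t: 40.02
ee_pos: [484.2, -187.7, 226.5]
orientation: [-2.399, -2.026, 0.001]
ft_force: [1.2, -0.9, -2.6]
width: 58.3
grasp_force: 30.0
t: 40.35
ee_pos: [483.6, -187.4, 228.0]
orientation: [-2.398, -2.025, 0.003]
ft_force: [-0.9, -0.8, -2.5]
width: 58.0
grasp_force: 30.0
pos [ 483.6 -187.4  228. ] psi -9.63 tilt 0.2 turn z -0.0 | after turn dx 582.4 dy -104.8 dz 156.0
```

To row units: 36 mm / 750 = 0.048, -6.5 mm / 750 = -0.0087.

```bash
python3 -m jog '[[[0.0267, -0.0053, 0], [0, 0, 0]], [[0.048, -0.0087, 0], [0, 0, 0]], [[0.048, -0.0087, 0], [0, 0, 0]], [[0.048, -0.0087, 0], [0, 0, 0]], [[0.048, -0.0087, 0], [0, 0, 0]]]'; python3 -m jog '[[[0.048, -0.0087, 0], [0, 0, 0]], [[0.048, -0.0087, 0], [0, 0, 0]], [[0.048, -0.0087, 0], [0, 0, 0]], [[0.048, -0.0087, 0], [0, 0, 0]], [[0.048, -0.0087, 0], [0, 0, 0]]]'; python3 -m jog '[[[0.048, -0.0087, 0], [0, 0, 0]], [[0.048, -0.0087, 0], [0, 0, 0]], [[0.048, -0.0087, 0], [0, 0, 0]], [[0.048, -0.0087, 0], [0, 0, 0]], [[0.048, -0.0087, 0], [0, 0, 0]]]'; python3 -m jog '[[[0.048, -0.0087, 0], [0, 0, 0]], [[0.0293, -0.0047, 0], [0, 0, 0]], [[0, 0, 0], [0, 0, 0]], [[0, 0, 0], [0, 0, 0]], [[0, 0, 0], [0, 0, 0]]]';python3 -m jog '[[[0, 0, 0.0267], [0, 0, 0]], [[0, 0, 0.0467], [0, 0, 0]], [[0, 0, 0.0333], [0, 0, 0]], [[0, 0, 0], [0, 0, 0]], [[0, 0, 0], [0, 0, 0]]]';python3 -m jog '[[[0, 0, 0], [0, 0, 0]], [[0, 0, 0], [0, 0, 0]], [[0, 0, 0], [0, 0, 0]]]'; python3 d.py 477.4 404.3 73
```

```text
t: 40.77
ee_pos: [481.2, -19.8, 227.7]
orientation: [-2.399, -2.024, 0.005]
ft_force: [0.5, -0.4, -3.1]
width: 58.1
grasp_force: 30.0
t: 41.18
ee_pos: [479.2, 163.0, 227.7]
orientation: [-2.399, -2.026, 0.006]
ft_force: [0.1, 0.2, -2.3]
width: 58.4
grasp_force: 30.0
t: 41.6
ee_pos: [477.4, 345.7, 227.2]
orientation: [-2.4, -2.027, 0.007]
ft_force: [0.3, 0.2, -2.6]
width: 58.2
grasp_force: 30.0
t: 42.02
ee_pos: [477.8, 402.2, 227.7]
orientation: [2.4, 2.027, -0.006]
ft_force: [0.1, 0.2, -2.5]
width: 58.2
grasp_force: 30.0
t: 42.43
ee_pos: [478.0, 401.4, 148.5]
orientation: [2.401, 2.026, -0.007]
ft_force: [-0.5, 0.3, -2.3]
width: 58.2
grasp_force: 30.0
t: 42.68
ee_pos: [479.8, 403.9, 151.8]
orientation: [2.4, 2.027, 0.005]
ft_force: [-0.6, -0.0, -2.6]
width: 57.9
grasp_force: 30.0
pos [479.8 403.9 151.8] psi -9.64 tilt 0.18 turn z -0.001 | after turn dx 0.0 dy -2.4 dz 78.8
```

To row units: 15 mm / 750 = 0.02, 10 mm / 750 = 0.0133.

```bash
python3 -m jog '[[[0, 0, 0.02], [0, 0, 0]], [[0, 0, 0.0133], [0, 0, 0]], [[0, 0, 0], [0, 0, 0]], [[0, 0, 0], [0, 0, 0]], [[0, 0, 0], [0, 0, 0]]]';python3 -m jog '[[[0, 0, 0], [0, 0, 0]], [[0, 0, 0], [0, 0, 0]], [[0, 0, 0], [0, 0, 0]], [[0, 0, 0], [0, 0, 0]]]'; python3 d.py 477.4 404 73
```

```text
t: 43.1
ee_pos: [478.9, 403.6, 125.3]
orientation: [2.4, 2.027, 0.001]
ft_force: [-0.8, 0.9, -2.0]
width: 58.1
grasp_force: 30.0
t: 43.43
ee_pos: [478.9, 403.5, 125.2]
orientation: [2.4, 2.027, 0.001]
ft_force: [0.0, 0.3, -3.3]
width: 58.0
grasp_force: 30.0
pos [478.9 403.5 125.2] psi -9.62 tilt 0.03 turn z -0.0 | after turn dx 0.2 dy -1.5 dz 52.2
```

To row units: 10 mm / 750 = 0.0133, -1.2 mm / 750 = -0.0016.

```bash
python3 -m jog '[[[0, -0.0016, 0.0133], [0, 0, 0]], [[0, 0, 0.0133], [0, 0, 0]], [[0, 0, 0], [0, 0, 0]], [[0, 0, 0], [0, 0, 0]], [[0, 0, 0], [0, 0, 0]]]';python3 -m jog '[[[0, 0, 0.0133], [0, 0, 0]], [[0, 0, 0.0107], [0, 0, 0]], [[0, 0, 0], [0, 0, 0]], [[0, 0, 0], [0, 0, 0]], [[0, 0, 0], [0, 0, 0]]]';python3 -m jog '[[[0, 0, 0.008], [0, 0, 0]], [[0, 0, 0.004], [0, 0, 0]], [[0, 0, 0], [0, 0, 0]], [[0, 0, 0], [0, 0, 0]], [[0, 0, 0], [0, 0, 0]]]'; python3 d.py 477.4 404 73
```

```text
t: 43.85
ee_pos: [477.4, 403.4, 104.4]
orientation: [2.4, 2.027, -0.001]
ft_force: [-0.1, 0.1, -2.5]
width: 58.1
grasp_force: 30.0
t: 44.27
ee_pos: [477.6, 403.5, 86.7]
orientation: [-2.4, -2.027, 0.0]
ft_force: [0.0, -0.7, -2.0]
width: 58.2
grasp_force: 30.0
t: 44.68
ee_pos: [477.6, 403.6, 77.9]
orientation: [-2.4, -2.027, 0.0]
ft_force: [-0.3, -0.0, -1.9]
width: 58.0
grasp_force: 30.0
pos [477.6 403.6  77.9] psi -9.63 tilt 0.0 turn z -0.0 | after turn dx 0.4 dy -0.2 dz 4.9
```

To row units: 3.5 mm / 750 = 0.0047.

```bash
python3 -m jog '[[[0, 0, 0.0047], [0, 0, 0]], [[0, 0, 0], [0, 0, 0]], [[0, 0, 0], [0, 0, 0]], [[0, 0, 0], [0, 0, 0]]]';python3 -m jog '[[[0, 0, 0.0013], [0, 0, 0]], [[0, 0, 0], [0, 0, 0]], [[0, 0, 0], [0, 0, 0]]]'; python3 -m jog '[[[0, 0, 0.0007], [0, 0, 0]], [[0, 0, 0], [0, 0, 0]], [[0, 0, 0], [0, 0, 0]]]'; python3 d.py 477.4 404 73
```

```text
t: 45.02
ee_pos: [477.5, 403.6, 74.4]
orientation: [2.4, 2.027, -0.0]
ft_force: [0.2, 0.9, -2.6]
width: 58.0
grasp_force: 30.0
t: 45.27
ee_pos: [477.5, 403.6, 73.3]
orientation: [-2.4, -2.027, 0.0]
ft_force: [0.0, -0.5, -3.2]
width: 58.0
grasp_force: 30.0
t: 45.52
ee_pos: [477.7, 403.7, 73.1]
orientation: [-2.4, -2.027, -0.001]
ft_force: [0.1, -0.7, 1.4]
width: 58.0
grasp_force: 30.0
pos [477.7 403.7  73.1] psi -9.63 tilt 0.02 turn z -0.0 | after turn dx 0.2 dy -0.3 dz 0.1
```

To row units: -40 mm / 750 = -0.0533, -38 mm / 750 = -0.0507.

```bash
python3 -m jog '[[[0, 0, 0], [0, 0, 0]], [[0, 0, 0], [0, 0, 0]], [[0, 0, 0], [0, 0, 0]], [[0, 0, 0], [0, 0, 0]], [[0, 0, 0], [0, 0, 0]]]' 88;  python3 -m jog '[[[0, 0, -0.02], [0, 0, 0]], [[0, 0, -0.0467], [0, 0, 0]], [[0, 0, -0.0467], [0, 0, 0]], [[0, 0, -0.0467], [0, 0, 0]], [[0, 0, -0.0533], [0, 0, 0]]]'; python3 -m jog '[[[-0.0507, 0.0107, 0], [0, 0, 0]], [[-0.0507, 0.0107, 0], [0, 0, 0]], [[-0.0507, 0.0107, 0], [0, 0, 0]], [[-0.0507, 0.0107, 0], [0, 0, 0]], [[-0.0507, 0.0107, 0], [0, 0, 0]]]'; python3 -m jog '[[[-0.0507, 0.0107, 0], [0, 0, 0]], [[-0.0507, 0.0107, 0], [0, 0, 0]], [[-0.0507, 0.0107, 0], [0, 0, 0]], [[-0.0507, 0.0107, 0], [0, 0, 0]], [[-0.0507, 0.0107, 0], [0, 0, 0]]]' ; python3 -m jog '[[[-0.0507, 0.0107, 0], [0, 0, 0]], [[-0.0507, 0.0107, 0], [0, 0, 0]], [[-0.0507, 0.0107, 0], [0, 0, 0]], [[-0.0507, 0.0107, 0], [0, 0, 0]], [[-0.0507, 0.0107, 0], [0, 0, 0]]]'; python3 -m jog '[[[-0.0507, 0.012, 0], [0, 0, 0]], [[-0.0507, 0.012, 0], [0, 0, 0]], [[-0.0187, 0, 0], [0, 0, 0]], [[0, 0, 0], [0, 0, 0]], [[0, 0, 0], [0, 0, 0]]]'; python3 -m jog '[[[0, 0, 0], [0, 0, 0]], [[0, 0, 0], [0, 0, 0]], [[0, 0, 0], [0, 0, 0]]]'
python3 cap.py 504.5 -270.8 100 125; python3 d.py 504.5 -270.8 90
```

```text
t: 45.93
ee_pos: [477.6, 403.6, 72.9]
orientation: [2.4, 2.027, 0.0]
ft_force: [0.7, 0.2, -0.2]
width: 86.1
grasp_force: 0.0
t: 46.35
ee_pos: [476.9, 403.0, 233.5]
orientation: [2.4, 2.027, -0.003]
ft_force: [1.1, 0.6, -0.5]
width: 87.8
grasp_force: 0.0
t: 46.77
ee_pos: [484.9, 208.0, 233.1]
orientation: [2.399, 2.028, 0.001]
ft_force: [0.6, -0.4, -0.9]
width: 87.8
grasp_force: 0.0
t: 47.18
ee_pos: [492.6, 13.7, 233.1]
orientation: [2.399, 2.027, 0.001]
ft_force: [0.0, -0.3, -0.0]
width: 88.2
grasp_force: 0.0
t: 47.6
ee_pos: [500.2, -180.5, 233.1]
orientation: [2.4, 2.027, 0.0]
ft_force: [-0.0, 0.4, 0.4]
width: 87.7
grasp_force: 0.0
t: 48.02
ee_pos: [502.7, -270.3, 232.5]
orientation: [-2.401, -2.024, -0.0]
ft_force: [-0.8, 0.1, -0.6]
width: 87.8
grasp_force: 0.0
t: 48.27
ee_pos: [503.4, -268.8, 233.0]
orientation: [-2.398, -2.029, -0.0]
ft_force: [-1.3, -0.9, -0.6]
width: 87.8
grasp_force: 0.0
cap 3311 121.4 [array([ 504.7, -270.6]), np.float64(22.9)]
pos [ 503.5 -269.   233. ] psi -9.53 tilt 0.01 turn z 0.001 | after turn dx -1.7 dy 1.3 dz 143.0
```

To row units: 35 mm / 750 = 0.0467, 15 mm / 750 = 0.02.

```bash
python3 -m jog '[[[-0.002, 0.0016, 0.0133], [0, 0, 0]], [[0, 0, 0.0467], [0, 0, 0]], [[0, 0, 0.0467], [0, 0, 0]], [[0, 0, 0.0467], [0, 0, 0]], [[0, 0, 0.02], [0, 0, 0]]]';python3 -m jog '[[[0, 0, 0.0107], [0, 0, 0]], [[0, 0, 0.0053], [0, 0, 0]], [[0, 0, 0], [0, 0, 0]], [[0, 0, 0], [0, 0, 0]], [[0, 0, 0], [0, 0, 0]]]';python3 -m jog '[[[0, 0, 0.0007], [0, 0, 0]], [[0, 0, 0], [0, 0, 0]], [[0, 0, 0], [0, 0, 0]], [[0, 0, 0], [0, 0, 0]], [[0, 0, 0], [0, 0, 0]]]' 34;python3 -m jog '[[[0, 0, 0], [0, 0, 0]], [[0, 0, 0], [0, 0, 0]], [[0, 0, 0], [0, 0, 0]], [[0, 0, 0], [0, 0, 0]], [[0, 0, 0], [0, 0, 0]]]'; python3 d.py 504.5 -270.8 90; python3 -m jog '[[[0, 0, -0.0133], [0, 0, 0]], [[0, 0, -0.04], [0, 0, 0]], [[0, 0, -0.0467], [0, 0, 0]], [[0, 0, -0.0467], [0, 0, 0]], [[0, 0, -0.04], [0, 0, 0]]]';python3 -m jog '[[[0, 0, 0], [0, 0, 0]], [[0, 0, 0], [0, 0, 0]], [[0, 0, 0], [0, 0, 0]], [[0, 0, 0], [0, 0, 0]]]'; python3 d.py 455.4 274 83
```

```text
t: 48.73
ee_pos: [501.9, -270.1, 98.3]
orientation: [-2.395, -2.025, 0.003]
ft_force: [-0.6, 0.2, -0.7]
width: 87.5
grasp_force: 0.0
t: 49.15
ee_pos: [505.1, -272.3, 92.2]
orientation: [2.398, 2.026, 0.001]
ft_force: [-0.7, -0.2, -0.1]
width: 87.7
grasp_force: 0.0
t: 49.57
ee_pos: [504.3, -271.9, 90.6]
orientation: [2.4, 2.027, 0.0]
ft_force: [0.1, 0.2, -0.1]
width: 58.3
grasp_force: 0.0
t: 49.98
ee_pos: [504.2, -271.9, 90.4]
orientation: [-2.4, -2.027, 0.0]
ft_force: [-0.5, -0.7, -0.2]
width: 44.0
grasp_force: 30.0
pos [ 504.2 -271.9   90.4] psi -9.63 tilt 0.0 turn z -0.0 | after turn dx 1.2 dy 0.1 dz 0.4
t: 50.4
ee_pos: [504.2, -271.9, 233.1]
orientation: [2.399, 2.027, 0.001]
ft_force: [1.4, -0.2, -0.3]
width: 44.1
grasp_force: 30.0
t: 50.73
ee_pos: [503.2, -271.3, 229.0]
orientation: [-2.398, -2.026, 0.002]
ft_force: [-0.3, -1.0, -1.4]
width: 44.0
grasp_force: 30.0
pos [ 503.2 -271.3  229. ] psi -9.62 tilt 0.16 turn z -0.0 | after turn dx 529.7 dy -138.1 dz 146.0
```

To row units: 36 mm / 750 = 0.048, -9.5 mm / 750 = -0.0127.

```bash
python3 -m jog '[[[0.0213, -0.004, 0], [0, 0, 0]], [[0.048, -0.0127, 0], [0, 0, 0]], [[0.048, -0.0127, 0], [0, 0, 0]], [[0.048, -0.0127, 0], [0, 0, 0]], [[0.048, -0.0127, 0], [0, 0, 0]]]'; python3 -m jog '[[[0.048, -0.0127, 0], [0, 0, 0]], [[0.048, -0.0127, 0], [0, 0, 0]], [[0.048, -0.0127, 0], [0, 0, 0]], [[0.048, -0.0127, 0], [0, 0, 0]], [[0.048, -0.0127, 0], [0, 0, 0]]]'; python3 -m jog '[[[0.048, -0.0127, 0], [0, 0, 0]], [[0.048, -0.0127, 0], [0, 0, 0]], [[0.048, -0.0127, 0], [0, 0, 0]], [[0.048, -0.0127, 0], [0, 0, 0]], [[0.048, -0.0127, 0], [0, 0, 0]]]'; python3 -m jog '[[[0.012, -0.0027, 0], [0, 0, 0]], [[0, 0, 0], [0, 0, 0]], [[0, 0, 0], [0, 0, 0]], [[0, 0, 0], [0, 0, 0]], [[0, 0, 0], [0, 0, 0]]]';python3 -m jog '[[[0, 0, 0.0267], [0, 0, 0]], [[0, 0, 0.04], [0, 0, 0]], [[0, 0, 0.0333], [0, 0, 0]], [[0, 0, 0.0133], [0, 0, 0]], [[0, 0, 0], [0, 0, 0]]]';python3 -m jog '[[[0, 0, 0], [0, 0, 0]], [[0, 0, 0], [0, 0, 0]], [[0, 0, 0], [0, 0, 0]], [[0, 0, 0], [0, 0, 0]]]'; python3 d.py 455.4 274 83
```

```text
t: 51.15
ee_pos: [489.0, -105.0, 229.0]
orientation: [-2.399, -2.025, 0.002]
ft_force: [0.6, 0.3, -1.3]
width: 43.7
grasp_force: 30.0
t: 51.57
ee_pos: [472.0, 80.3, 229.3]
orientation: [-2.399, -2.026, 0.003]
ft_force: [0.7, 1.0, -0.5]
width: 43.8
grasp_force: 30.0
t: 51.98
ee_pos: [455.1, 265.5, 229.1]
orientation: [-2.399, -2.027, 0.004]
ft_force: [0.8, -0.1, -0.6]
width: 44.2
grasp_force: 30.0
t: 52.4
ee_pos: [456.4, 271.2, 230.0]
orientation: [2.402, 2.025, -0.002]
ft_force: [0.6, -0.9, -0.8]
width: 43.8
grasp_force: 30.0
t: 52.82
ee_pos: [455.3, 270.8, 143.3]
orientation: [-2.401, -2.025, 0.008]
ft_force: [-0.7, 0.5, -1.0]
width: 43.8
grasp_force: 30.0
t: 53.15
ee_pos: [457.4, 273.1, 146.7]
orientation: [2.4, 2.027, 0.004]
ft_force: [-0.1, -0.1, -1.2]
width: 44.1
grasp_force: 30.0
pos [457.4 273.1 146.7] psi -9.63 tilt 0.14 turn z -0.001 | after turn dx 0.5 dy -2.1 dz 63.7
```

To row units: 15 mm / 750 = 0.02, 10 mm / 750 = 0.0133.

```bash
python3 -m jog '[[[0, -0.0013, 0.02], [0, 0, 0]], [[0, 0, 0.02], [0, 0, 0]], [[0, 0, 0.0133], [0, 0, 0]], [[0, 0, 0], [0, 0, 0]], [[0, 0, 0], [0, 0, 0]]]';python3 -m jog '[[[0, 0, 0.016], [0, 0, 0]], [[0, 0, 0.0067], [0, 0, 0]], [[0, 0, 0], [0, 0, 0]], [[0, 0, 0], [0, 0, 0]], [[0, 0, 0], [0, 0, 0]]]';python3 -m jog '[[[0, 0, 0], [0, 0, 0]], [[0, 0, 0], [0, 0, 0]], [[0, 0, 0], [0, 0, 0]]]'; python3 d.py 455.4 274 83.4
```

```text
t: 53.57
ee_pos: [455.5, 272.9, 105.4]
orientation: [-2.4, -2.027, 0.001]
ft_force: [-0.3, -0.5, 0.4]
width: 43.9
grasp_force: 30.0
t: 53.98
ee_pos: [455.7, 273.0, 88.5]
orientation: [2.4, 2.027, 0.0]
ft_force: [0.7, 1.5, -0.9]
width: 44.1
grasp_force: 30.0
t: 54.23
ee_pos: [455.8, 273.0, 88.6]
orientation: [2.4, 2.027, 0.001]
ft_force: [-0.4, -0.0, -1.1]
width: 44.2
grasp_force: 30.0
pos [455.8 273.   88.6] psi -9.63 tilt 0.03 turn z -0.0 | after turn dx 0.9 dy -0.6 dz 5.2
```

To row units: 3 mm / 750 = 0.004, 1 mm / 750 = 0.0013.

```bash
python3 -m jog '[[[0, 0, 0.004], [0, 0, 0]], [[0, 0, 0.0013], [0, 0, 0]], [[0, 0, 0], [0, 0, 0]], [[0, 0, 0], [0, 0, 0]]]';python3 -m jog '[[[0, 0, 0.0013], [0, 0, 0]], [[0, 0, 0], [0, 0, 0]], [[0, 0, 0], [0, 0, 0]]]'; python3 -m jog '[[[0, 0, 0.0005], [0, 0, 0]], [[0, 0, 0], [0, 0, 0]], [[0, 0, 0], [0, 0, 0]]]'; python3 d.py 455.4 274 83.4
```

```text
t: 54.57
ee_pos: [455.5, 272.9, 84.2]
orientation: [-2.4, -2.027, 0.0]
ft_force: [0.7, 0.0, -0.6]
width: 44.2
grasp_force: 30.0
t: 54.82
ee_pos: [455.6, 272.9, 83.4]
orientation: [2.4, 2.027, 0.0]
ft_force: [-0.5, 0.1, -0.7]
width: 44.2
grasp_force: 30.0
t: 55.07
ee_pos: [455.7, 273.0, 83.4]
orientation: [2.4, 2.027, 0.001]
ft_force: [-1.5, -0.6, 5.2]
width: 44.1
grasp_force: 30.0
pos [455.7 273.   83.4] psi -9.63 tilt 0.02 turn z -0.001 | after turn dx 0.9 dy -0.5 dz -0.0
```

To row units: -38 mm / 750 = -0.0507, -37 mm / 750 = -0.0493.

```bash
python3 -m jog '[[[0, 0, 0], [0, 0, 0]], [[0, 0, 0], [0, 0, 0]], [[0, 0, 0], [0, 0, 0]], [[0, 0, 0], [0, 0, 0]], [[0, 0, 0], [0, 0, 0]]]' 88;  python3 -m jog '[[[0, 0, -0.0267], [0, 0, 0]], [[0, 0, -0.0507], [0, 0, 0]], [[0, 0, -0.0507], [0, 0, 0]], [[0, 0, -0.0507], [0, 0, 0]], [[0, 0, -0.0507], [0, 0, 0]]]'; python3 -m jog '[[[-0.0507, 0.0147, 0], [0, 0, 0]], [[-0.0507, 0.0147, 0], [0, 0, 0]], [[-0.0507, 0.0147, 0], [0, 0, 0]], [[-0.0507, 0.0147, 0], [0, 0, 0]], [[-0.0507, 0.0147, 0], [0, 0, 0]]]'; python3 -m jog '[[[-0.0507, 0.0147, 0], [0, 0, 0]], [[-0.0507, 0.0147, 0], [0, 0, 0]], [[-0.0507, 0.0147, 0], [0, 0, 0]], [[-0.0507, 0.0147, 0], [0, 0, 0]], [[-0.0507, 0.0147, 0], [0, 0, 0]]]' ; python3 -m jog '[[[-0.0507, 0.0147, 0], [0, 0, 0]], [[-0.0507, 0.0147, 0], [0, 0, 0]], [[-0.0507, 0.0147, 0], [0, 0, 0]], [[-0.0507, 0.0147, 0], [0, 0, 0]], [[-0.0507, 0.0147, 0], [0, 0, 0]]]'; python3 -m jog '[[[-0.0493, 0.0093, 0], [0, 0, 0]], [[0, 0, 0], [0, 0, 0]], [[0, 0, 0], [0, 0, 0]], [[0, 0, 0], [0, 0, 0]], [[0, 0, 0], [0, 0, 0]]]'; python3 -m jog '[[[0, 0, 0], [0, 0, 0]], [[0, 0, 0], [0, 0, 0]]]'
python3 cap.py 523.8 -354.2 135 190; python3 d.py 523.8 -354.2 136
```

```text
t: 55.48
ee_pos: [455.6, 272.9, 82.8]
orientation: [2.4, 2.027, -0.0]
ft_force: [0.1, 0.6, -0.5]
width: 74.0
grasp_force: 0.0
t: 55.9
ee_pos: [455.2, 272.7, 256.6]
orientation: [-2.4, -2.027, 0.001]
ft_force: [0.1, 0.8, -0.1]
width: 87.9
grasp_force: 0.0
t: 56.32
ee_pos: [477.8, 74.7, 255.2]
orientation: [2.399, 2.028, 0.001]
ft_force: [1.7, 0.4, 0.3]
width: 87.7
grasp_force: 0.0
t: 56.73
ee_pos: [500.2, -122.1, 255.1]
orientation: [2.4, 2.027, 0.0]
ft_force: [0.6, 1.2, 0.1]
width: 87.9
grasp_force: 0.0
t: 57.15
ee_pos: [522.7, -318.7, 254.8]
orientation: [-2.4, -2.027, 0.0]
ft_force: [0.4, 0.0, 0.0]
width: 87.6
grasp_force: 0.0
t: 57.57
ee_pos: [523.5, -352.9, 254.8]
orientation: [-2.398, -2.028, 0.0]
ft_force: [0.8, 0.8, -0.3]
width: 87.8
grasp_force: 0.0
t: 57.73
ee_pos: [523.9, -353.0, 255.2]
orientation: [2.398, 2.029, 0.0]
ft_force: [0.4, -1.5, -0.1]
width: 87.7
grasp_force: 0.0
cap 4280 183.6 [array([ 523.7, -353.9]), np.float64(25.1)]
pos [ 523.9 -353.2  255.3] psi -9.54 tilt 0.01 turn z 0.001 | after turn dx -1.0 dy 0.0 dz 119.3
```

Mill: descend, grip and lift. The target at the caddy is TCP (392.4, 351).

To row units: 35 mm / 750 = 0.0467, 25 mm / 750 = 0.0333.

```bash
python3 -m jog '[[[-0.0013, 0, 0.0133], [0, 0, 0]], [[0, 0, 0.0467], [0, 0, 0]], [[0, 0, 0.0467], [0, 0, 0]], [[0, 0, 0.0333], [0, 0, 0]], [[0, 0, 0.0133], [0, 0, 0]]]';python3 -m jog '[[[0, 0, 0.0027], [0, 0, 0]], [[0, 0, 0], [0, 0, 0]], [[0, 0, 0], [0, 0, 0]], [[0, 0, 0], [0, 0, 0]], [[0, 0, 0], [0, 0, 0]]]';python3 -m jog '[[[0, 0, 0.0013], [0, 0, 0]], [[0, 0, 0], [0, 0, 0]], [[0, 0, 0], [0, 0, 0]], [[0, 0, 0], [0, 0, 0]], [[0, 0, 0], [0, 0, 0]]]' 40;python3 -m jog '[[[0, 0, 0], [0, 0, 0]], [[0, 0, 0], [0, 0, 0]], [[0, 0, 0], [0, 0, 0]], [[0, 0, 0], [0, 0, 0]]]'; python3 d.py 523.8 -354.2 136; python3 -m jog '[[[0, 0, -0.0133], [0, 0, 0]], [[0, 0, -0.04], [0, 0, 0]], [[0, 0, -0.0467], [0, 0, 0]], [[0, 0, -0.0467], [0, 0, 0]], [[0, 0, -0.0467], [0, 0, 0]]]';python3 -m jog '[[[0, 0, -0.0067], [0, 0, 0]], [[0, 0, 0], [0, 0, 0]], [[0, 0, 0], [0, 0, 0]], [[0, 0, 0], [0, 0, 0]]]'; python3 d.py 392.4 351 129
```

```text
t: 58.2
ee_pos: [521.3, -353.4, 135.5]
orientation: [-2.395, -2.024, 0.003]
ft_force: [-0.4, 0.9, -0.6]
width: 87.6
grasp_force: 0.0
t: 58.62
ee_pos: [524.4, -355.9, 139.7]
orientation: [2.398, 2.025, 0.001]
ft_force: [-0.3, 0.6, 0.6]
width: 87.8
grasp_force: 0.0
t: 59.03
ee_pos: [523.5, -355.3, 137.1]
orientation: [2.4, 2.027, 0.0]
ft_force: [-0.5, -0.9, -0.1]
width: 58.4
grasp_force: 0.0
t: 59.37
ee_pos: [523.4, -355.2, 136.9]
orientation: [-2.4, -2.027, 0.0]
ft_force: [-0.4, 0.3, 0.1]
width: 47.0
grasp_force: 30.0
pos [ 523.4 -355.2  136.9] psi -9.63 tilt 0.01 turn z -0.0 | after turn dx 1.1 dy 0.2 dz 0.9
t: 59.78
ee_pos: [523.2, -355.0, 283.9]
orientation: [-2.4, -2.027, 0.0]
ft_force: [0.4, 0.4, -2.1]
width: 47.5
grasp_force: 30.0
t: 60.12
ee_pos: [522.5, -354.6, 285.0]
orientation: [-2.397, -2.025, 0.001]
ft_force: [0.1, 0.6, -1.6]
width: 46.9
grasp_force: 30.0
pos [ 522.5 -354.6  285. ] psi -9.63 tilt 0.2 turn z -0.0 | after turn dx 674.0 dy -245.9 dz 156.0
```

To row units: 36 mm / 750 = 0.048, 16 mm / 750 = 0.0213.

```bash
python3 -m jog '[[[0.0213, -0.008, 0], [0, 0, 0]], [[0.048, -0.0173, 0], [0, 0, 0]], [[0.048, -0.0173, 0], [0, 0, 0]], [[0.048, -0.0173, 0], [0, 0, 0]], [[0.048, -0.0173, 0], [0, 0, 0]]]'; python3 -m jog '[[[0.048, -0.0173, 0], [0, 0, 0]], [[0.048, -0.0173, 0], [0, 0, 0]], [[0.048, -0.0173, 0], [0, 0, 0]], [[0.048, -0.0173, 0], [0, 0, 0]], [[0.048, -0.0173, 0], [0, 0, 0]]]'; python3 -m jog '[[[0.048, -0.0173, 0], [0, 0, 0]], [[0.048, -0.0173, 0], [0, 0, 0]], [[0.048, -0.0173, 0], [0, 0, 0]], [[0.048, -0.0173, 0], [0, 0, 0]], [[0.048, -0.0173, 0], [0, 0, 0]]]'; python3 -m jog '[[[0.048, -0.0173, 0], [0, 0, 0]], [[0.048, -0.0173, 0], [0, 0, 0]], [[0.048, -0.0173, 0], [0, 0, 0]], [[0.048, -0.0173, 0], [0, 0, 0]], [[0.0133, -0.008, 0], [0, 0, 0]]]';python3 -m jog '[[[0, 0, 0], [0, 0, 0]], [[0, 0, 0], [0, 0, 0]], [[0, 0, 0], [0, 0, 0]]]';python3 -m jog '[[[0, 0, 0.0267], [0, 0, 0]], [[0, 0, 0.04], [0, 0, 0]], [[0, 0, 0.0333], [0, 0, 0]], [[0, 0, 0.0133], [0, 0, 0]], [[0, 0, 0], [0, 0, 0]]]';python3 -m jog '[[[0, 0, 0], [0, 0, 0]], [[0, 0, 0], [0, 0, 0]], [[0, 0, 0], [0, 0, 0]], [[0, 0, 0], [0, 0, 0]]]'; python3 d.py 392.4 350.5 130
```

```text
t: 60.53
ee_pos: [491.3, -186.0, 284.6]
orientation: [-2.398, -2.024, 0.003]
ft_force: [-0.0, 0.1, -2.5]
width: 47.4
grasp_force: 30.0
t: 60.95
ee_pos: [457.3, 2.1, 285.1]
orientation: [-2.399, -2.025, 0.004]
ft_force: [0.6, -0.2, -1.2]
width: 47.1
grasp_force: 30.0
t: 61.37
ee_pos: [423.3, 190.2, 285.2]
orientation: [-2.399, -2.027, 0.005]
ft_force: [0.1, -0.6, -2.6]
width: 47.2
grasp_force: 30.0
t: 61.78
ee_pos: [392.2, 354.1, 285.1]
orientation: [-2.396, -2.03, 0.003]
ft_force: [-1.0, 0.7, -1.7]
width: 47.2
grasp_force: 30.0
t: 62.03
ee_pos: [393.3, 348.9, 285.9]
orientation: [2.4, 2.027, -0.004]
ft_force: [-0.3, -0.1, -2.1]
width: 47.2
grasp_force: 30.0
t: 62.45
ee_pos: [392.7, 347.9, 199.7]
orientation: [2.402, 2.025, -0.008]
ft_force: [-1.2, 0.1, -1.4]
width: 47.1
grasp_force: 30.0
t: 62.78
ee_pos: [394.4, 350.8, 203.3]
orientation: [2.4, 2.027, 0.004]
ft_force: [-0.1, -0.3, -1.0]
width: 47.5
grasp_force: 30.0
pos [394.4 350.8 203.3] psi -9.63 tilt 0.14 turn z -0.001 | after turn dx -0.6 dy -1.9 dz 73.3
```

To row units: 15 mm / 750 = 0.02, 5 mm / 750 = 0.0067.

```bash
python3 -m jog '[[[-0.0007, 0, 0.02], [0, 0, 0]], [[0, 0, 0.0067], [0, 0, 0]], [[0, 0, 0], [0, 0, 0]], [[0, 0, 0], [0, 0, 0]], [[0, 0, 0], [0, 0, 0]]]';python3 -m jog '[[[0, 0, 0], [0, 0, 0]], [[0, 0, 0], [0, 0, 0]], [[0, 0, 0], [0, 0, 0]], [[0, 0, 0], [0, 0, 0]]]'; python3 d.py 393 350 130; python3 -m jog '[[[0, 0, 0.0133], [0, 0, 0]], [[0, 0, 0.0133], [0, 0, 0]], [[0, 0, 0], [0, 0, 0]], [[0, 0, 0], [0, 0, 0]]]';python3 -m jog '[[[0, 0, 0.0133], [0, 0, 0]], [[0, 0, 0.0107], [0, 0, 0]], [[0, 0, 0], [0, 0, 0]], [[0, 0, 0], [0, 0, 0]]]';python3 -m jog '[[[0, 0, 0.0067], [0, 0, 0]], [[0, 0, 0.004], [0, 0, 0]], [[0, 0, 0], [0, 0, 0]], [[0, 0, 0], [0, 0, 0]]]'; python3 d.py 393 350 130
```

```text
t: 63.2
ee_pos: [393.8, 350.1, 182.5]
orientation: [2.4, 2.027, 0.001]
ft_force: [-0.2, 0.7, -2.1]
width: 47.2
grasp_force: 30.0
t: 63.53
ee_pos: [393.7, 349.9, 182.2]
orientation: [-2.4, -2.027, -0.001]
ft_force: [0.0, -0.3, -1.2]
width: 47.2
grasp_force: 30.0
pos [393.7 349.9 182.2] psi -9.62 tilt 0.02 turn z -0.0 | after turn dx -0.1 dy -0.7 dz 52.2
t: 63.87
ee_pos: [392.9, 349.3, 160.7]
orientation: [2.4, 2.027, -0.004]
ft_force: [0.1, 1.0, -1.2]
width: 46.8
grasp_force: 30.0
t: 64.2
ee_pos: [393.2, 349.5, 143.2]
orientation: [2.4, 2.027, -0.003]
ft_force: [-0.2, -0.0, -0.5]
width: 47.1
grasp_force: 30.0
t: 64.53
ee_pos: [393.5, 349.8, 135.8]
orientation: [2.4, 2.027, -0.0]
ft_force: [-0.1, -0.1, -1.5]
width: 46.9
grasp_force: 30.0
pos [393.5 349.8 135.8] psi -9.62 tilt 0.02 turn z -0.0 | after turn dx 0.1 dy -0.5 dz 5.8
```

To row units: 3 mm / 750 = 0.004, 1.5 mm / 750 = 0.002.

```bash
python3 -m jog '[[[0, 0, 0.004], [0, 0, 0]], [[0, 0, 0.002], [0, 0, 0]], [[0, 0, 0], [0, 0, 0]], [[0, 0, 0], [0, 0, 0]]]';python3 -m jog '[[[0, 0, 0.0013], [0, 0, 0]], [[0, 0, 0], [0, 0, 0]], [[0, 0, 0], [0, 0, 0]], [[0, 0, 0], [0, 0, 0]]]'; python3 -m jog '[[[0, 0, 0.0005], [0, 0, 0]], [[0, 0, 0], [0, 0, 0]], [[0, 0, 0], [0, 0, 0]]]'; python3 d.py 393 350 130
```

```text
t: 64.87
ee_pos: [393.6, 349.8, 131.4]
orientation: [2.4, 2.027, -0.0]
ft_force: [0.0, 0.1, -1.6]
width: 46.9
grasp_force: 30.0
t: 65.2
ee_pos: [393.6, 349.9, 130.5]
orientation: [2.4, 2.027, 0.0]
ft_force: [-1.1, 0.1, -1.6]
width: 47.2
grasp_force: 30.0
t: 65.45
ee_pos: [393.6, 349.8, 130.1]
orientation: [2.4, 2.027, -0.0]
ft_force: [-0.6, -0.6, -1.2]
width: 47.2
grasp_force: 30.0
pos [393.6 349.8 130.1] psi -9.62 tilt 0.0 turn z -0.0 | after turn dx 0.1 dy -0.6 dz 0.1
```

Release, rise, and move toward the stand side (dx negative) so the view is clear.

To row units: 0.3 mm / 750 = 0.0004.

```bash
python3 -m jog '[[[0, 0, 0.0004], [0, 0, 0]], [[0, 0, 0], [0, 0, 0]], [[0, 0, 0], [0, 0, 0]]]';python3 -m jog '[[[0, 0, 0], [0, 0, 0]], [[0, 0, 0], [0, 0, 0]], [[0, 0, 0], [0, 0, 0]], [[0, 0, 0], [0, 0, 0]], [[0, 0, 0], [0, 0, 0]]]' 88;  python3 -m jog '[[[0, 0, 0], [0, 0, 0]], [[0, 0, -0.0267], [0, 0, 0]], [[0, 0, -0.0507], [0, 0, 0]], [[0, 0, -0.0507], [0, 0, 0]], [[0, 0, -0.0507], [0, 0, 0]]]'; python3 -m jog '[[[-0.0507, 0, 0], [0, 0, 0]], [[-0.0507, 0, 0], [0, 0, 0]], [[-0.0507, 0, 0], [0, 0, 0]], [[-0.0507, 0, 0], [0, 0, 0]], [[-0.0507, 0, 0], [0, 0, 0]]]'; python3 -m jog '[[[-0.0507, 0, 0], [0, 0, 0]], [[-0.0507, 0, 0], [0, 0, 0]], [[-0.0507, 0, 0], [0, 0, 0]], [[-0.0507, 0, 0], [0, 0, 0]], [[-0.0507, 0, 0], [0, 0, 0]]]' ; python3 -m jog '[[[-0.0507, 0, 0], [0, 0, 0]], [[-0.0507, 0, 0], [0, 0, 0]], [[0, 0, 0], [0, 0, 0]], [[0, 0, 0], [0, 0, 0]], [[0, 0, 0], [0, 0, 0]]]'; python3 - <<'E'
from h import *
t=eyes.get_image('top'); s=eyes.get_image('side'); 
a=cv2.resize(t['img'][150:330,130:330],(400,360),interpolation=2); b=cv2.resize(s['img'][150:330,190:390],(400,360),interpolation=2)
cv2.imwrite('pics/fin.png',np.hstack([a,b])[:,:,::-1])
E
```

```text
t: 65.7
ee_pos: [393.7, 350.0, 129.9]
orientation: [-2.4, -2.027, -0.0]
ft_force: [-0.5, -0.7, 0.6]
width: 47.3
grasp_force: 30.0
t: 66.12
ee_pos: [393.6, 349.9, 129.8]
orientation: [2.4, 2.027, 0.0]
ft_force: [0.3, 0.6, 0.4]
width: 76.9
grasp_force: 0.0
t: 66.53
ee_pos: [393.2, 349.5, 265.0]
orientation: [-2.4, -2.027, 0.002]
ft_force: [-0.2, 0.3, 0.3]
width: 87.6
grasp_force: 0.0
t: 66.95
ee_pos: [361.0, 161.1, 263.8]
orientation: [2.399, 2.028, 0.001]
ft_force: [1.1, 0.4, 0.7]
width: 87.6
grasp_force: 0.0
t: 67.37
ee_pos: [329.3, -26.3, 264.0]
orientation: [2.399, 2.028, 0.001]
ft_force: [0.3, -1.4, -0.8]
width: 87.7
grasp_force: 0.0
t: 67.78
ee_pos: [317.2, -99.6, 263.8]
orientation: [-2.401, -2.025, -0.0]
ft_force: [-0.3, 1.3, 0.9]
width: 87.9
grasp_force: 0.0
```

View pics/fin.png

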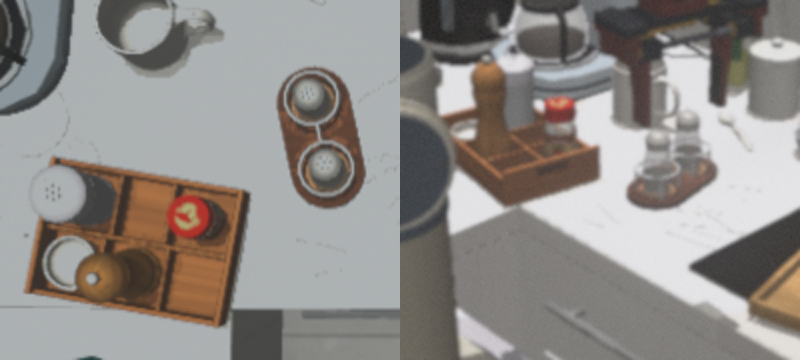

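The final view shows the dredger back left (57,193), the jar back right (190,215) and the mill front middle (103,275), all upright. Salt is in the near ring (325,167), the pepper shaker and mug are unmoved, and the arm is clear.

```bash
python3 -m jog '[[[0, 0, 0], [0, 0, 0]], [[0, 0, 0], [0, 0, 0]], [[0, 0, 0], [0, 0, 0]], [[0, 0, 0], [0, 0, 0]]]' >/dev/null; python3 -c "
from workcell import ticket; print(ticket.close_job())"
```

```text
the job is handed in; nothing more can be done
None
```

The job is handed in at about 68 s: the salt shaker is in the free ring of the stand, and the mill, dredger and jar are back upright in the caddy pockets they came from.

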